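# Pack the sampling kit tray

### The arm

A 7-joint arm with a two-finger parallel gripper is mounted at the origin on the work surface. World frame = base frame: x ahead of the robot, y to its left, z up, the work surface at z = 0. Lengths are in m, angles in rad, forces in N, time in s.
With the tool pointing down it reaches from about 0.425 to 0.875 m from the base axis. Payload 4.7 kg.
Tool frame: the origin (TCP) lies at the very end of the fingers, on their centre line; the grasp point (between the pads) lies 19 mm behind it; x points along the fingers, y is the direction in which the jaws open and shut, and the axes are right-handed (so a half turn about x gives the same grasp; the last joint's range is limited). The gripper opens to 87 mm and grips with 3 to 60 N. Pads are 19 mm wide; open, the fingers measure 117 mm over their backs; the gripper's body (75 mm by 190 mm) begins 51 mm behind the grasp point.
Start: joints at [1.279, 0.321, -0.07, 1.45, 0.023, 1.371, -0.057], TCP at [0.196, -0.62, 0.223] pointing down, gripper open.
Joint ranges: [-2.86, 2.86], [-0.3, 2.09], [-1.38, 1.24], [0.06, 2.45], [-1.56, 4.7], [0.09, 2.05], [-2.69, 2.69]. Speed limits (rad/s): [2.57, 2.57, 3.14, 3.14, 3.14, 3.14, 3.14].

### API

Orientations are given as a rotation vector (axis times angle).
In Python, from bench import ctrl gives the robot as it stands.
- The arm moves only by the tool step_arm, never from a script. Its argument "increments" is one flat list of numbers, 6 for each row, row after row: the shift along the tool's x, y, z in cm, then the turn, a rotation vector about the tool's x, y, z in rad. In form: [tx, ty, tz, ax, ay, az, tx, ty, tz, ax, ay, az, ...]. A call has 1 to 12 rows; each row shifts and turns the commanded pose from where the row before left it, along the tool's axes as they then stand; what a row does not reach is not made up. A row lasts 1/8 s, in which the tool goes at most 62.5 mm and 10.7 degrees, less where a joint would pass 70% of its speed; a pose out of reach is approached as far as the arm can. A call with a gripper value outside its range is refused whole. "fingers" is the opening in per cent of the stroke, from 0 (shut) to 100 (fully open), set as the call begins (left out, the last holds). The fingers move at their own pace and stop on an object; "force" is the grip in N (left out, the last holds). Time passes only in rows, so rows that do not move let the fingers close. It gives the time, the measured TCP pose, the force and the opening at its end, in the units of the state.
- ctrl.get_state(): the state, without advancing time (a new reading comes with each control period).
- ctrl.get_image(name): name is "side" or "top" or "wrist"; returns the picture (420x560x3 uint8, red, green, blue); there is no depth.
- ctrl.camera_params(name): a dict with "vertical_fov" (degrees; the focal length in pixels is half the picture's height over the tangent of half this angle, whatever the lens; pixels are square), "cx", "cy" (the principal point, pixels), "R" (3x3) and "t" (3): a world point X has camera coordinates R X + t. Camera axes: x right, y down, z forward; pixel columns grow to the right and rows downward; lengths in m; the calibration is good to about 2 mm. A picture is of the moment at which its call begins: read the wrist's pose just before it. camera_params takes no time and is no camera call; for the wrist camera it gives the pose at the moment of the call.
- ctrl.close_job(): hands the job in, once; it reports no verdict.
Trained networks look in the newest picture that a camera, given by its name, has taken for a name from the list of things; names that differ only in an ending like _2 or _b are one class to them, and where a whole thing is asked for, a point or a joint stands for the part that bears it (a point fixed in the world has none). Each returns a list of dicts, best first, with "score" (0 to 1); they miss things now and then, are a little off and sometimes report something else, mostly with a low value. They report only what shows in the picture. A call takes as long as a camera call. They do not tell look-alikes from the thing itself.
- ctrl.search_frame(camera, name): "xyz" ([x, y, z] in m, in the coordinates of the camera as it stood for that picture, good to about 4 mm: the middle of the surface that is visible of it).
- ctrl.silhouettes(camera, name): "pixels" (420x560 bool, what is visible of it).
- ctrl.spot_point(camera, name): "xyz" ([x, y, z] in m, in the coordinates of the camera as it stood for that picture, good to about 4 mm: a listed point, or the origin of a listed thing).
The state is a dict: "time": time; "joint_positions": joint angles; "qd": joint speeds; "joint_torque": joint torques, N m; "position": TCP position; "tool_rot": TCP orientation; "ft_force": force on the tool from outside, world axes, zero at the start; "torque": the same for the moment, N m; "grip_width": opening from 0.0 (shut) to 1.0 (fully open).
Only numpy, scipy, OpenCV 4.12 (cv2) and the standard library are available. Lean on these libraries where they do the work, as an engineer would, in place of code of your own. Each camera call takes 0.05 s, during which the arm holds its last target.

### The job

Finish packing the sampling kit tray: take the green-handled spatula off its sloped rest and lay it flat in the middle compartment, its blade tip pushed under the lip of the orange sprung keeper and the end of its handle down inside the white end wall, so that the keeper holds it, without ever forcing the keeper back to its stop; the white insert that carries them may be set anywhere along its slot, so feel or look for it. Lay the spare tube from the black cradle on the two tubes in the tray, in the groove between them, level with their ends and with its red cap the same way as theirs; set it down, do not drop it. Leave the brush and the two tubes lying in their compartments, and the bottle, jar and beaker where they stand.

Things in the scene. Friction and masses are not known exactly. Their poses are not given: they have to be found in the camera images.
- spatula_grip (a point): Grip point in the spatula's handle, 110 mm from the blade tip, 70 from the handle's end, near its centre of mass, 7 above its flat underside. Site x: blade to handle's end, y across, z out of the top face. 180 mm long: steel blade 70 long, 30 wide, 5 thick; green handle 110 long, 18 wide, 14 thick. About 110 g. Starts leaning 40 degrees, blade low and near the robot, handle high and away.
- spatula_tip (a point): Middle of the blade's tip edge, 110 mm from the grip point along -x of the spatula and 2.5 mm above its underside. Guides on the white insert leave 35 mm of width for the blade (from 18 to 54 mm from where the free keeper stands, 10 mm high over the floor) and 23 mm for the handle (the last 34 mm before the end wall, 14 mm high); between them the floor is open for fingers.
- tray: Fixed tray, 270 x 236 mm, floor 6 mm above the bench, blue walls 18 over the floor. Origin at bench level, z up, x from the orange keeper to the white end wall. Middle compartment: centre line y = +18 mm, 52 or more either side. Tube bay: centre line y = -80, 64 wide, x -75 to +55, two tubes along x, caps to +x. Third compartment, y +74 to +110: brush.
- lane_mid (a point): In tray axes at x +20, y +18, z 13 mm: where the grip point of the spatula lies when home, if the white insert is at mid-slot. The stiff insert (40 N to shift; leave it) carries end wall, guides and keeper together and is set up to 17 mm either way along x; this is not reported. At mid-slot the end wall's inner face (18 high) is 70 mm to +x of here, the free keeper's face 104 to -x.
- keeper (a joint): Travel (m) of the orange sprung keeper on the insert: 0 free, grows as pushed to tray -x, to 0.018. 2 N starts it, 0.25 N more per mm. Free, its face is 174 mm from the end wall, so the spatula lying home holds it back 6 mm. 42 mm wide, 19 high over the floor; its lip overhangs 6 mm to +x, with 14 mm free height under it, where the blade tip goes in, tipped blade-down some 10 degrees.
- tube_c_center (a point): Centre of the spare tube: closed white cylinder with a red cap, 116 mm long, 30 mm diameter throughout, about 60 g. Site x runs along it to the cap. It starts lying in the cradle, 29 mm above the bench.
- tube_c_cap (a point): Centre of the outer face of the spare tube's cap, 58 mm from its centre.
- groove (a point): Where the spare tube's centre lies once laid in the groove between the two tubes (46 mm above the bench, in the middle of the bay's length), in tray axes: cap to +x.
- tube_a_center (a point): Centre of the first tube in the tray (same size, red cap to the tray's +x), loose, 21 mm above the bench, about y = -97 mm in the tray.
- tube_b_center (a point): Centre of the second tube in the tray, like the first, about y = -63 mm in the tray; the tops of both are 36 mm above the bench.
- rest: Fixed aluminium rest of the spatula, 170 x 60 mm, origin at bench level under its middle, x along it, rising at 40 degrees away from the robot. A shelf with cheeks and a foot stop carries the blade; a cheeked saddle on a central post, 50 mm beyond the grip point, carries the handle. The handle is free on both sides for 35 mm either way of the grip point.
- cradle: Fixed black cradle of the spare tube, origin at bench level under its middle, x along the tube to the cap. Two cheeked blocks, 14 mm thick, 46 wide, centred 42 mm either side of the middle, tops 23 mm above the bench; free between them for fingers.
- brush: Loose flat brush with a wooden handle, 165 mm long, 24 mm wide, 11 mm high, lying in the tray's third compartment; origin at its underside, x towards the handle's end.
- bottle: Amber bottle, 68 mm diameter, 130 mm high; origin at the centre of its foot.
- jar: White jar, red cap, 70 mm diameter, 90 mm high; origin at the centre of its foot.
- beaker: Open glass beaker, 72 mm diameter, 85 mm high; origin at the centre of its foot.
Things that resemble listed ones, but are neither listed nor needed, are in the scene too. Leave any pink or purple look-alike of the part that bears spatula_grip alone.

How it is judged:
By the outcome, as a careful person would: the job done as asked, in the order asked, and still so for the second after the job is handed in, with the robot touching nothing.
It also fails if it takes over 58 s, if anything falls off the work surface, if the arm or the gripper's body presses on something with over 40 N, if the wrist force passes 120 N, or if a joint passes its speed limit or range.

## Working session

There is one attempt and no reset: what is moved stays moved. The work goes in short steps, Python scripts to look and compute and a tool call to move; the robot and the scene stay as the last step left them, time stands still between calls to the robot, and variables do not carry over. Pictures are saved under pics/ and viewed, and the job is handed in when it is done.

Besides the shell and the picture viewer there is one more tool, called after "Call:" as name(argument=value, ...), one argument or row to a line, values as JSON. step_arm: Moves the arm, as the interface text tells. Its arguments: {"type":"object","properties":{"increments":{"type":"array","items":{"type":"number"}},"fingers":{"type":"number"},"force":{"type":"number"}},"required":["increments"]}

```bash
ls; mkdir -p pics
cat > h.py <<'E'
import numpy as np, cv2
from bench import ctrl
from scipy.spatial.transform import Rotation as Ro
def cam2w(c,x):
    p=ctrl.camera_params(c); return np.array(p["R"]).T@(np.array(x)-np.array(p["t"]))
def snap(c,f):
    im=ctrl.get_image(c); cv2.imwrite("pics/"+f+".png",cv2.cvtColor(np.asarray(im),cv2.COLOR_RGB2BGR)); return np.asarray(im)
def f(p): return 210/np.tan(np.radians(p["vertical_fov"])/2)
def proj(c,X,p=None):
    p=p or ctrl.camera_params(c); q=np.array(p["R"])@np.array(X)+p["t"]; return q[:2]/q[2]*f(p)+[p["cx"],p["cy"]]
def ray(c,u,v,z,p=None):
    p=p or ctrl.camera_params(c); R=np.array(p["R"]);o=-R.T@np.array(p["t"]); d=R.T@np.array([(u-p["cx"])/f(p),(v-p["cy"])/f(p),1]); return o+d*(z-o[2])/d[2]
E
python3 - <<'E'
from h import *
np.set_printoptions(precision=4,suppress=True)
s=ctrl.get_state();print(s["time"],s["position"],s["tool_rot"],s["ft_force"])
for c in ["side","top","wrist"]:
    snap(c,"a_"+c);p=ctrl.camera_params(c);print(c,p["vertical_fov"],p["cx"],p["cy"],-np.array(p["R"]).T@p["t"])
print(ctrl.get_state()["time"])
E
```

```text
pics
0.0 [ 0.1955 -0.6193  0.2215] [ 2.057   0.3191 -2.0578] [-0.2155 -0.1606 -0.3247]
side 52.65673203715412 282.4132615078766 215.6482971754813 [0.0757 0.8842 0.8663]
top 56.84748928160348 280.64720662995177 213.73999589249757 [ 0.3633 -0.1203  1.3343]
wrist 71.11921674240324 280.72058786845645 210.95599543896495 [ 0.2591 -0.5995  0.3852]
0.15
```

View pics/a_top.png

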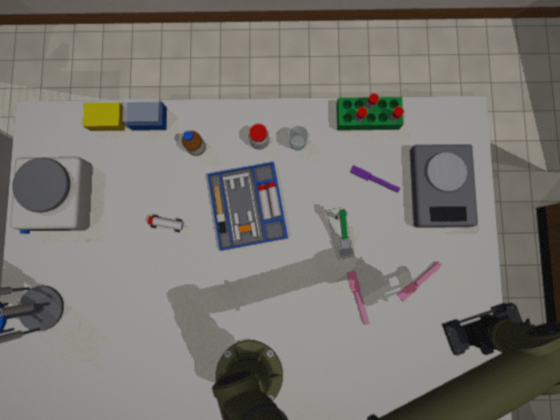

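View pics/a_side.png

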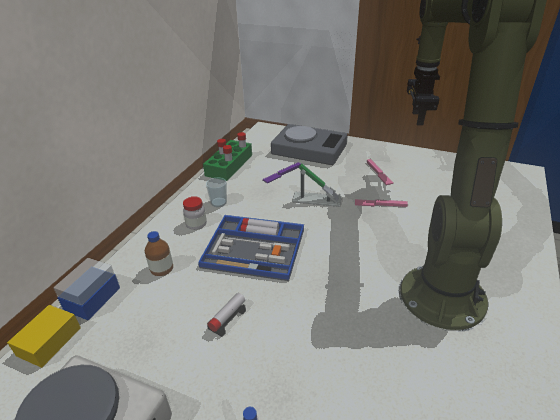

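View pics/a_wrist.png

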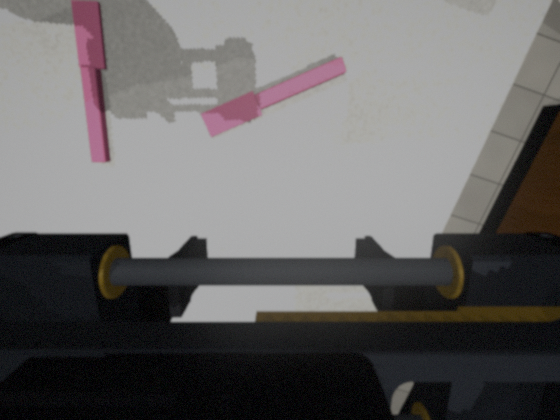

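Run:
```python
from h import *
np.set_printoptions(precision=4,suppress=True)
for c in ["top","side"]:
  for n in ["spatula_grip","spatula_tip","tray","lane_mid","tube_c_center","tube_c_cap","groove","rest","cradle","keeper"]:
    r=ctrl.spot_point(c,n) if n!="keeper" else ctrl.search_frame(c,n)
    print(c,n,[(round(q["score"],2),cam2w(c,q["xyz"])) for q in r[:3]])
print(ctrl.get_state()["time"])
```

```text
top spatula_grip [(0.97, array([ 0.2328, -0.3759,  0.0067])), (0.82, array([ 0.3192, -0.5877,  0.0038])), (0.7, array([ 0.4732, -0.3112,  0.0887]))]
top spatula_tip [(0.7, array([ 0.2417, -0.5041, -0.0004])), (0.65, array([ 0.6916, -0.3561, -0.0016])), (0.57, array([ 0.3344, -0.343 , -0.0024]))]
top tray [(0.73, array([ 0.5697,  0.0161, -0.0029]))]
top lane_mid [(0.57, array([0.588 , 0.0351, 0.0187]))]
top tube_c_center [(0.78, array([0.5071, 0.2809, 0.0281]))]
top tube_c_cap [(0.77, array([0.5126, 0.3421, 0.0328])), (0.33, array([ 0.7965, -0.036 , -0.0012]))]
top groove [(0.63, array([ 0.5791, -0.0668,  0.0438]))]
top rest [(0.57, array([ 0.4558, -0.3135, -0.0022]))]
top cradle [(0.43, array([ 0.506 ,  0.2844, -0.0007]))]
top keeper [(0.55, array([0.4831, 0.0123, 0.0255]))]
side spatula_grip [(0.71, array([ 0.4684, -0.3089,  0.0904])), (0.66, array([ 0.2272, -0.3744,  0.0084])), (0.61, array([ 0.3156, -0.5896,  0.0041]))]
side spatula_tip [(0.68, array([ 0.3326, -0.3453,  0.0041])), (0.58, array([ 0.69  , -0.3568,  0.0057])), (0.57, array([ 0.3966, -0.3245,  0.0155]))]
side tray [(0.61, array([0.5747, 0.0107, 0.0043]))]
side lane_mid [(0.46, array([ 0.5735,  0.0116, -0.    ]))]
side tube_c_center [(0.61, array([ 0.4732, -0.3119,  0.09  ])), (0.58, array([0.5042, 0.2837, 0.0302])), (0.19, array([ 0.5779, -0.0791,  0.0186]))]
side tube_c_cap [(0.76, array([0.5159, 0.3373, 0.0275]))]
side groove [(0.62, array([ 0.5767, -0.0676,  0.0489])), (0.35, array([ 0.7764,  0.1886, -0.0011])), (0.25, array([ 0.5697, -0.0555,  0.021 ]))]
side rest [(0.74, array([ 0.4585, -0.3145, -0.002 ]))]
side cradle [(0.51, array([ 0.5036,  0.2859, -0.001 ]))]
side keeper [(0.41, array([0.4756, 0.0197, 0.0237])), (0.27, array([0.5007, 0.2923, 0.0381]))]
1.15
```

```bash
cat >> h.py <<'E'
from scipy.linalg import logm,expm
np.set_printoptions(precision=4,suppress=True)
def cur():
    s=ctrl.get_state(); T=np.eye(4);T[:3,:3]=Ro.from_rotvec(s["tool_rot"]).as_matrix();T[:3,3]=s["position"];return T
def pose(p,xaxis,yaxis):
    x=np.array(xaxis,float);x/=np.linalg.norm(x);y=np.array(yaxis,float);y-=x*(x@y);y/=np.linalg.norm(y)
    T=np.eye(4);T[:3,:3]=np.c_[x,y,np.cross(x,y)];T[:3,3]=p;return T
def plan(A,B,n=None,vmax=4.5,wmax=.13):
    D=np.linalg.inv(A)@B
    if n is None:
        n=int(max(1,np.ceil(np.linalg.norm(D[:3,3])*100/vmax),np.ceil(Ro.from_matrix(D[:3,:3]).magnitude()/wmax)))
    r=Ro.from_matrix(D[:3,:3]).as_rotvec()/n
    # solve constant t per row: sum R^k t = D t
    R=Ro.from_rotvec(r).as_matrix();S=sum(np.linalg.matrix_power(R,k) for k in range(n))
    t=np.linalg.solve(S,D[:3,3])*100
    print(n,"rows of",np.round(np.r_[t,r],3).tolist());return B
def st():
    s=ctrl.get_state();print("t",s["time"],"p",np.array(s["position"]),"F",np.array(s["ft_force"]),"w",s["grip_width"]);return s
E
python3 - <<'E'
from h import *
T=cur();print(T)
p=ctrl.camera_params("wrist");R=np.array(p["R"])
print("cam pos in tool",np.linalg.inv(T)@np.r_[-R.T@p["t"],1]);print("cam axes in tool\n",T[:3,:3].T@R.T)
print(ctrl.get_state()["qd"],ctrl.get_state()["joint_positions"])
E
```

```text
[[ 0.      0.301  -0.9536  0.1957]
 [-0.0001 -0.9536 -0.301  -0.6199]
 [-1.      0.0001  0.      0.2226]
 [ 0.      0.      0.      1.    ]]
cam pos in tool [-0.1635 -0.0001 -0.0666  1.    ]
cam axes in tool
 [[-0.0001 -0.2473  0.9689]
 [ 1.      0.0002  0.0002]
 [-0.0002  0.9689  0.2473]]
[ 0.0018  0.0005 -0.0021 -0.0008 -0.0008  0.0003 -0.001 ] [ 1.2791  0.321  -0.0701  1.4505  0.0226  1.3708 -0.0569]
```

Run:
```python
from h import *
yd=[.15,-.99,0]
A=cur();B=pose([.40,-.31,.32],[0,0,-1],yd);plan(A,B)
C=pose([.49,.02,.36],[0,0,-1],yd);plan(B,C)
```

```text
9 rows of [-1.082, -2.817, -3.017, 0.017, 0.0, -0.0]
8 rows of [-0.5, -3.91, -1.73, 0.0, 0.0, 0.0]
```

Call:
step_arm(
  increments=[-1.1, -2.8, -3.0, 0.017, 0, 0, -1.1, -2.8, -3.0, 0.017, 0, 0, -1.1, -2.8, -3.0, 0.017, 0, 0, -1.1, -2.8, -3.0, 0.017, 0, 0, -1.1, -2.8, -3.0, 0.017, 0, 0, -1.1, -2.8, -3.0, 0.017, 0, 0, -1.1, -2.8, -3.0, 0.017, 0, 0, -1.1, -2.8, -3.0, 0.017, 0, 0, -1.1, -2.8, -3.0, 0.017, 0, 0, 0, 0, 0, 0, 0, 0, 0, 0, 0, 0, 0, 0],
  fingers=50,
)

```text
time: 2.52
position: [0.3979, -0.3123, 0.3215]
tool_rot: [2.141, 0.163, -2.143]
ft_force: [-1.0, -1.5, -0.2]
grip_width: 0.5
```

Run:
```python
from h import *
st();print(cur())
snap("wrist","b_wrist")
for n in ["spatula_grip","spatula_tip","rest"]:
    r=ctrl.spot_point("wrist",n)
    print(n,[(round(q["score"],2),cam2w("wrist",q["xyz"])) for q in r[:3]])
```

```text
t 2.525 p [ 0.3979 -0.3123  0.3215] F [-1.0123 -1.51   -0.2432] w 0.5003061052645308
[[-0.0006  0.1518 -0.9884  0.3979]
 [-0.0008 -0.9884 -0.1518 -0.3123]
 [-1.      0.0007  0.0007  0.3215]
 [ 0.      0.      0.      1.    ]]
spatula_grip [(0.9, array([ 0.225 , -0.3701,  0.0104])), (0.68, array([ 0.6413, -0.4567,  0.0074])), (0.67, array([ 0.474 , -0.3138,  0.0908]))]
spatula_tip [(0.79, array([ 0.3901, -0.3253,  0.0171])), (0.67, array([ 0.3357, -0.3429,  0.0023]))]
rest [(0.89, array([ 0.4546, -0.3141, -0.0033]))]
```

View pics/b_wrist.png

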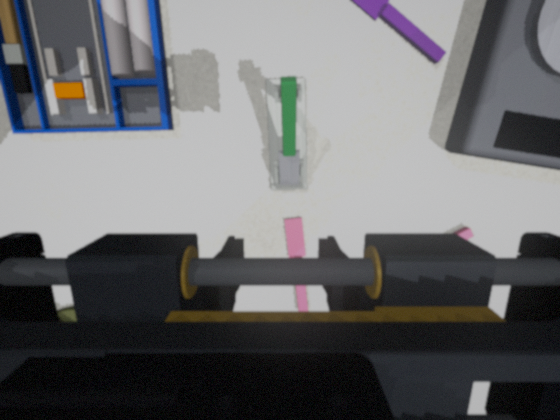

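```bash
cat > fit.py <<'E'
from h import *
from scipy.optimize import minimize
def spR(yaw,pitch):  # x axis rising by pitch
    return Ro.from_euler('z',yaw).as_matrix()@Ro.from_euler('y',-pitch).as_matrix()
def mask_green(im):
    h=cv2.cvtColor(im,cv2.COLOR_RGB2HSV);m=cv2.inRange(h,(50,90,20),(85,255,255))
    n,l,s,c=cv2.connectedComponentsWithStats(m);return l,s,c
BOX=np.array([[x,y,z] for x in(-.04,.07) for y in(-.009,.009) for z in(-.007,.007)])
def render(p,P,pitch):
    pts=(spR(P[3],pitch)@BOX.T).T+P[:3]
    uv=np.array([proj(None,q,p) for q in pts]);h=cv2.convexHull(uv.astype(np.float32))
    return h
def cost(P,views,pitch):
    c=0
    for p,m in views:
        h=render(p,P,pitch);r=np.zeros(m.shape,np.uint8)
        cv2.fillConvexPoly(r,np.round(h*16).astype(np.int32),255,cv2.LINE_AA,4)
        c+=np.abs(r.astype(float)-m).sum()/m.sum()
    return c
E
python3 - <<'E'
from fit import *
im=cv2.cvtColor(cv2.imread("pics/b_wrist.png"),cv2.COLOR_BGR2RGB)
l,s,c=mask_green(im);
for i in range(1,len(s)):
    if s[i,4]>100: print(i,s[i],c[i])
i=[i for i in range(1,len(s)) if s[i,4]>300 and 250<c[i][0]<320 and c[i][1]<200][0]
views=[(ctrl.camera_params("wrist"),((l==i)*255).astype(float))]
it=cv2.cvtColor(cv2.imread("pics/a_top.png"),cv2.COLOR_BGR2RGB);l,s,c=mask_green(it)
for i in range(1,len(s)):
    if s[i,4]>30: print("top",i,s[i],c[i])
P0=np.array([.472,-.312,.09,.1])
for pit in (np.radians(40),):
  best=None
  for y0 in(-.1,.05,.2):
    sx=np.vstack([np.r_[P0[:3],y0]]+[np.r_[P0[:3],y0]+np.eye(4)[k]*[.01,.01,.01,.1][k] for k in range(4)])
    r=minimize(cost,sx[0],args=(views,pit),method="Nelder-Mead",options=dict(initial_simplex=sx,xatol=1e-5,fatol=1e-5,maxiter=600));print(r.x,r.fun)
E
```

```text
2 [281  78  15  77 953] [288.5268 114.255 ]
top 1 [ 337   97   66   33 1595] [367.8878 113.4803]
top 2 [340 210   8  29 147] [343.2925 223.7823]
[ 0.4842 -0.3119  0.002   0.1786] 0.17752402115095775
[ 0.4854 -0.3116 -0.0026  0.1784] 0.17735119231323168
[ 0.4857 -0.3117 -0.003   0.1849] 0.1765775775157912
```

Run:
```python
from h import *
A=cur();C=pose([.49,.02,.36],[0,0,-1],[.15,-.99,0]);plan(A,C)
```

```text
8 rows of [-0.486, -3.939, -1.766, 0.0, 0.0, 0.0]
```

Run:
```python
from fit import *
im=cv2.imread("pics/b_wrist.png");p=ctrl.camera_params("wrist")
for P,c in (([.472,-.312,.09,.15],(0,0,255)),([.485,-.3117,0,.18],(255,0,0))):
    for e in BOX: pass
    h=render(p,np.array(P),np.radians(40));cv2.polylines(im,[np.round(h).astype(int)],True,c)
cv2.imwrite("pics/b_ov.png",cv2.resize(im[50:210,200:380],None,fx=4,fy=4,interpolation=cv2.INTER_NEAREST))
```

```text
(no output)
```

View pics/b_ov.png

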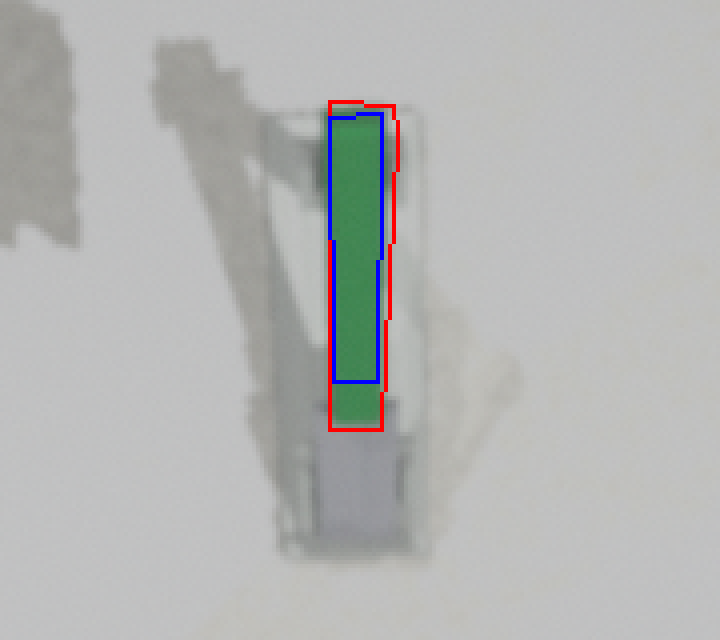

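Run:
```python
from fit import *
BOX[:,1]*=.83
im=cv2.cvtColor(cv2.imread("pics/b_wrist.png"),cv2.COLOR_BGR2RGB)
l,s,c=mask_green(im)
i=[i for i in range(1,len(s)) if s[i,4]>300][0]
v=[(ctrl.camera_params("wrist"),((l==i)*255).astype(float))]
for z in (.08,.09,.1):
  g=lambda q:cost(np.array([q[0],q[1],z,q[2]]),v,np.radians(40))
  x0=np.array([.472,-.312,.15]);sx=np.vstack([x0]+[x0+np.eye(3)[k]*[.01,.01,.1][k] for k in range(3)])
  r=minimize(g,x0,method="Nelder-Mead",options=dict(initial_simplex=sx,xatol=1e-5,fatol=1e-5));print(z,r.x,r.fun)
```

```text
0.08 [ 0.4715 -0.3119  0.1853] 0.13790918256074727
0.09 [ 0.4695 -0.3118  0.1812] 0.18512437503857787
0.1 [ 0.4677 -0.3122  0.1987] 0.2396889080920931
```

Call:
step_arm(
  increments=[-0.5, -3.9, -1.8, 0, 0, 0, -0.5, -3.9, -1.8, 0, 0, 0, -0.5, -3.9, -1.8, 0, 0, 0, -0.5, -3.9, -1.8, 0, 0, 0, -0.5, -3.9, -1.8, 0, 0, 0, -0.5, -3.9, -1.8, 0, 0, 0, -0.5, -3.9, -1.8, 0, 0, 0, -0.5, -3.9, -1.8, 0, 0, 0, 0, 0, 0, 0, 0, 0, 0, 0, 0, 0, 0, 0],
)

```text
time: 3.98
position: [0.4932, 0.0172, 0.3612]
tool_rot: [2.142, 0.162, -2.143]
ft_force: [-0.0, -0.7, -0.4]
grip_width: 0.499
```

Run:
```python
from h import *
st();print(cur())
snap("wrist","c_wrist")
import pickle;pickle.dump(ctrl.camera_params("wrist"),open("c.pkl","wb"))
for n in ["tray","lane_mid","groove","tube_a_center","tube_b_center"]:
    r=ctrl.spot_point("wrist",n)
    print(n,[(round(q["score"],2),cam2w("wrist",q["xyz"])) for q in r[:3]])
r=ctrl.search_frame("wrist","keeper");print([(round(q["score"],2),cam2w("wrist",q["xyz"])) for q in r[:3]])
im=cv2.imread("pics/c_wrist.png");cv2.imwrite("pics/c_big.png",cv2.resize(im[:250,130:430],None,fx=2.6,fy=2.4,interpolation=cv2.INTER_CUBIC))
```

```text
t 3.975 p [0.4932 0.0172 0.3612] F [-0.0471 -0.6885 -0.4325] w 0.4994325848246501
[[-0.0007  0.1506 -0.9886  0.4932]
 [-0.0007 -0.9886 -0.1506  0.0172]
 [-1.      0.0006  0.0008  0.3612]
 [ 0.      0.      0.      1.    ]]
tray [(0.79, array([ 0.5706,  0.0124, -0.0035]))]
lane_mid [(0.75, array([0.5872, 0.0319, 0.0166]))]
groove [(0.75, array([ 0.578 , -0.0727,  0.0437]))]
tube_a_center [(0.68, array([ 0.5769, -0.0871,  0.0225]))]
tube_b_center [(0.59, array([ 0.5707, -0.0527,  0.0237])), (0.56, array([0.5   , 0.2845, 0.0311]))]
[(0.86, array([0.4813, 0.0152, 0.0292]))]
```

View pics/c_wrist.png

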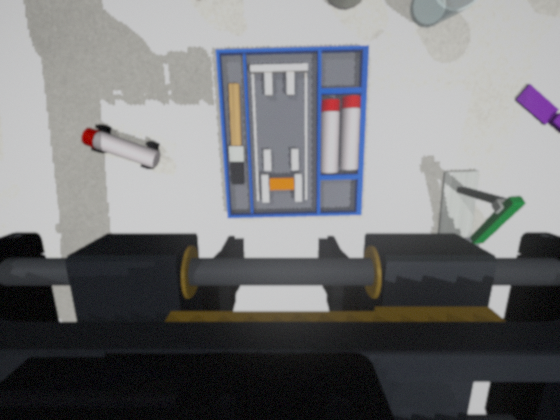

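View pics/c_big.png

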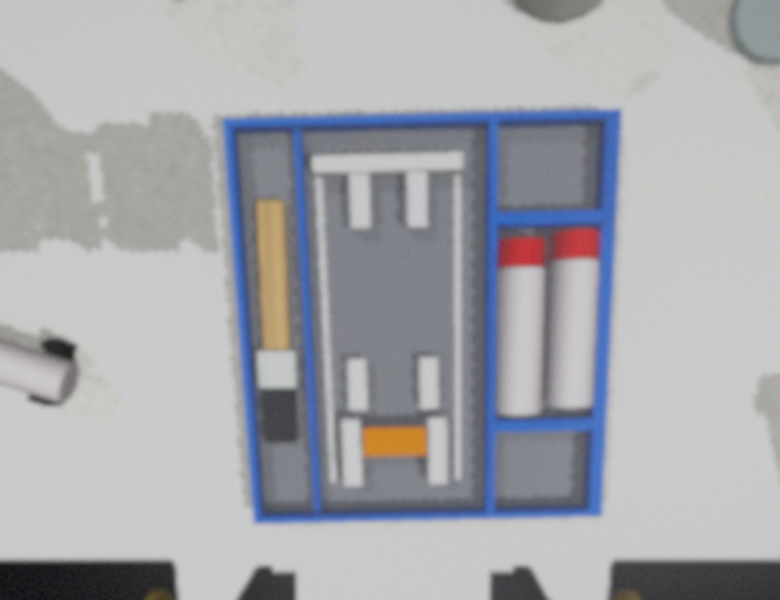

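Run:
```python
from h import *
import pickle
from scipy.optimize import least_squares
p=pickle.load(open("c.pkl","rb"))
im=cv2.imread("pics/c_wrist.png");h=cv2.cvtColor(im,cv2.COLOR_BGR2HSV)
m=cv2.inRange(h,(105,130,60),(130,255,255));m[230:]=0
cs,_=cv2.findContours(m,cv2.RETR_EXTERNAL,cv2.CHAIN_APPROX_NONE)
c=max(cs,key=cv2.contourArea);hull=cv2.convexHull(c)
q=cv2.approxPolyDP(hull,6,True)[:,0].astype(float);print(q)
W=np.array([ray(None,u,v,.024,p) for u,v in q]);print(W)
# fit
mod=np.array([[.135,.118],[.135,-.118],[-.135,-.118],[-.135,.118]])
def res(P):
    R=np.array([[np.cos(P[2]),-np.sin(P[2])],[np.sin(P[2]),np.cos(P[2])]])
    X=mod@R.T+P[:2]; return np.array([X[k]-W[np.argmin(np.linalg.norm(W[:,:2]-X[k],axis=1)),:2] for k in range(4)]).ravel()
r=least_squares(res,[.57,.014,.15]);print(r.x,r.fun*1000)
o=cv2.inRange(h,(8,150,100),(22,255,255));o[:150]=0;o[230:]=0;o[:,:255]=0
ys,xs=np.nonzero(o);print("orange",xs.min(),xs.max(),ys.min(),ys.max())
for col in (270,278,285): 
    print(col,[tuple(im[r,col]) for r in range(60,78)])
    print([tuple(im[r,col]) for r in range(172,194)])
```

```text
[[367.  47.]
 [359. 213.]
 [229. 216.]
 [217.  50.]]
[[ 0.7099 -0.0851  0.024 ]
 [ 0.4493 -0.1298  0.024 ]
 [ 0.4097  0.0962  0.024 ]
 [ 0.6711  0.1427  0.024 ]]
[0.56   0.006  0.1722] [ 1.6745  2.6567  3.3551 -1.9915 -2.1414 -3.6121 -2.8883  2.9468]
orange 270 293 178 189
270 [(np.uint8(129), np.uint8(122), np.uint8(120)), (np.uint8(131), np.uint8(125), np.uint8(123)), (np.uint8(131), np.uint8(127), np.uint8(123)), (np.uint8(144), np.uint8(141), np.uint8(140)), (np.uint8(172), np.uint8(170), np.uint8(169)), (np.uint8(192), np.uint8(191), np.uint8(191)), (np.uint8(197), np.uint8(197), np.uint8(196)), (np.uint8(199), np.uint8(198), np.uint8(198)), (np.uint8(199), np.uint8(198), np.uint8(198)), (np.uint8(198), np.uint8(197), np.uint8(196)), (np.uint8(194), np.uint8(194), np.uint8(194)), (np.uint8(184), np.uint8(185), np.uint8(185)), (np.uint8(179), np.uint8(180), np.uint8(182)), (np.uint8(188), np.uint8(188), np.uint8(189)), (np.uint8(192), np.uint8(193), np.uint8(192)), (np.uint8(196), np.uint8(195), np.uint8(195)), (np.uint8(195), np.uint8(194), np.uint8(193)), (np.uint8(197), np.uin
[... 4068 characters left out ...]
178)), (np.uint8(44), np.uint8(130), np.uint8(196)), (np.uint8(41), np.uint8(135), np.uint8(203)), (np.uint8(38), np.uint8(136), np.uint8(203)), (np.uint8(42), np.uint8(136), np.uint8(204)), (np.uint8(39), np.uint8(135), np.uint8(203)), (np.uint8(37), np.uint8(134), np.uint8(203)), (np.uint8(41), np.uint8(135), np.uint8(203)), (np.uint8(37), np.uint8(134), np.uint8(203)), (np.uint8(41), np.uint8(134), np.uint8(202)), (np.uint8(58), np.uint8(133), np.uint8(198)), (np.uint8(88), np.uint8(132), np.uint8(183)), (np.uint8(111), np.uint8(127), np.uint8(155)), (np.uint8(124), np.uint8(122), np.uint8(131)), (np.uint8(132), np.uint8(124), np.uint8(124)), (np.uint8(133), np.uint8(126), np.uint8(125))]
```

Run:
```python
from h import *
import pickle
from scipy.optimize import least_squares
p=pickle.load(open("c.pkl","rb"))
im=cv2.imread("pics/c_wrist.png");h=cv2.cvtColor(im,cv2.COLOR_BGR2HSV)
m=cv2.inRange(h,(105,110,50),(130,255,255));m[230:]=0
cs,_=cv2.findContours(m,cv2.RETR_EXTERNAL,cv2.CHAIN_APPROX_NONE)
c=max(cs,key=cv2.contourArea)[:,0].astype(float)
# edge lines: sample outer edge subpixel along gradient of saturation
S=h[...,1].astype(float)
def edge(pts,d):
    out=[]
    for q in pts:
        t=np.arange(-6,6.1,.25);xy=q+np.outer(t,d)
        v=cv2.remap(S.astype(np.float32),xy[:,0].astype(np.float32)[None],xy[:,1].astype(np.float32)[None],cv2.INTER_LINEAR)[0]
        k=np.argmax(np.abs(np.diff(cv2.GaussianBlur(v[None],(5,1),0)[0])));out.append(xy[k]+.125*np.array(d))
    return np.array(out)
Q=np.array([[217,50],[367,47],[359.5,214],[229,216.5]],float)
L=[]
for i in range(4):
    a,b=Q[i],Q[(i+1)%4];n=np.array([(b-a)[1],-(b-a)[0]]);n/=np.linalg.norm(n)
    L.append(edge([a+(b-a)*t for t in np.linspace(.08,.92,15)],n))
pickle.dump(L,open("L.pkl","wb"))
R=np.array(p["R"]);F=f(p)
def pr(X,k):
    q=R@X+p["t"];xy=q[:2]/q[2];r2=xy@xy;return xy*(1+k[0]*r2+k[1]*r2*r2)*F+[p["cx"],p["cy"]]
def res(P,full=False):
    k=(P[3],0);c,s=np.cos(P[2]),np.sin(P[2]);G=np.array([[c,-s],[s,c]])
    r=[]
    spec=[([.135,.118],[.135,-.118],0),([.135,-.118],[-.135,-.118],1),([-.135,-.118],[-.135,.118],2),([-.135,.118],[.135,.118],3)]
    for a,b,i in spec:
        a,b=np.array(a),np.array(b)
        C=np.array([pr(np.r_[G@(a+(b-a)*t)+P[:2],.024],k) for t in np.linspace(0,1,60)])
        for q in L[i]:
            d=C-q;j=np.argmin((d**2).sum(1));j=min(max(j,1),58);tg=C[j+1]-C[j-1];tg/=np.linalg.norm(tg)
            r.append(d[j]@np.array([tg[1],-tg[0]]))
    return np.array(r)
r=least_squares(res,[.57,.013,.17,0]);print(r.x,np.sqrt(np.mean(r.fun**2)));print(r.fun.reshape(4,-1).round(1))
r0=least_squares(lambda P:res(np.r_[P,0]),[.57,.013,.17]);print(r0.x,np.sqrt(np.mean(r0.fun**2)))
```

```text
[ 0.5612  0.0068  0.1726 -0.0319] 1.968555189053429
[[-0.7 -0.3 -0.3 -0.7 -0.6 -0.3 -0.  -0.8 -0.5 -0.5 -0.2 -0.2 -0.3 -0.8
  -0.8]
 [-0.8 -0.5 -0.7 -0.1 -0.3  4.3  4.8  4.6  4.1  4.6  4.2 -0.3 -0.6 -0.1
  -0.6]
 [-0.6 -0.4 -0.3 -0.8 -0.8 -0.5 -0.5 -1.  -0.2 -0.9 -0.7 -0.6 -0.6 -0.3
  -0.8]
 [ 4.5  0.2  0.2  0.4  0.3  4.8  0.   4.5 -0.1 -0.1  4.3 -0.   4.4 -0.4
  -0.2]]
[0.5597 0.0067 0.1725] 2.0609523347480647
```

Run:
```python
from h import *
import pickle
st()
p=pickle.load(open("c.pkl","rb"));p2=ctrl.camera_params("wrist");print(np.array(p["t"])-p2["t"],np.abs(np.array(p["R"])-p2["R"]).max())
im=cv2.imread("pics/a_top.png");h=cv2.cvtColor(im,cv2.COLOR_BGR2HSV)
m=cv2.inRange(h,(105,110,50),(130,255,255));m[:150]=0;m[:,:195]=0
cs,_=cv2.findContours(m,cv2.RETR_EXTERNAL,cv2.CHAIN_APPROX_NONE)
c=max(cs,key=cv2.contourArea);q=cv2.approxPolyDP(cv2.convexHull(c),4,True)[:,0].astype(float);r=cv2.minAreaRect(c);print(q,r)
print(np.array([ray("top",u,v,.024) for u,v in q]), ray("top",*r[0],.024))
for c,I in(("top","a_top"),("side","a_side")):
    print(c,proj(c,[.5717,.0131,0.024]),proj(c,[.561,.0068,0.024]))
print("wrist",proj(None,[.5717,.0131,0.024],p),proj(None,[.561,.0068,0.024],p))
# known geometry: finger tips in wrist? base in top at origin:
print(proj("top",[0,0,0.0]),proj("side",[0,0,0]))
```

```text
t 4.325 p [0.4933 0.0179 0.3615] F [ 0.4628 -0.3914 -0.1903] w 0.4990292527507832
[-0.0006 -0.0004 -0.0001] 0.001505017791320007
[[273. 162.]
 [287. 237.]
 [220. 249.]
 [208. 174.]] ((246.41860961914062, 205.66799926757812), (77.37905883789062, 69.22967529296875), 79.59229278564453)
[[ 0.7113 -0.0833  0.024 ]
 [ 0.4509 -0.1292  0.024 ]
 [ 0.4124  0.097   0.024 ]
 [ 0.6711  0.1416  0.024 ]] [0.5592 0.0084 0.024 ]
top [245.0498 202.0737] [246.8803 205.1502]
side [248.9657 242.3321] [252.9988 241.9076]
wrist [289.8654 129.1813] [292.6135 136.4205]
[249.1311 374.587 ] [442.1687 295.9267]
```

Run:
```python
from h import *
import pickle
p=pickle.load(open("c.pkl","rb"))
im=cv2.imread("pics/c_wrist.png")
yaw=.1725;c,s=np.cos(yaw),np.sin(yaw);G=np.array([[c,-s],[s,c]])
def T(x,y,z,o): return proj(None,np.r_[G@[x,y]+o,z],p)
big=cv2.resize(im[:250,150:430],None,fx=2.8,fy=2.4,interpolation=cv2.INTER_CUBIC)
def L(a,b,z,o,col):
    q=[((T(*k,z,o)-[150,0])*[2.8,2.4]).round().astype(int) for k in(a,b)];cv2.line(big,tuple(map(int,q[0])),tuple(map(int,q[1])),col,1)
for o,col in((np.array([.5605,.0068]),(0,0,0)),(np.array([.572,.0125]),(0,255,255))):
    for a,b in(((-.075,-.112),(.055,-.112)),((.055,-.112),(.055,-.048)),((.055,-.048),(-.075,-.048)),((-.075,-.048),(-.075,-.112)),((-.12,-.034),(.12,-.034)),((-.12,.07),(.12,.07)),((-.12,.074),(.12,.074)),((-.12,.11),(.12,.11))):
        L(a,b,.024,o,col)
o=np.array([.5605,.0068])
for a,b in(((.135,.118),(.135,-.118)),((.135,-.118),(-.135,-.118)),((-.135,-.118),(-.135,.118)),((-.135,.118),(.135,.118))): L(a,b,.024,o,(255,0,255))
cv2.imwrite("pics/c_ov.png",big)
```

```text
(no output)
```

View pics/c_ov.png

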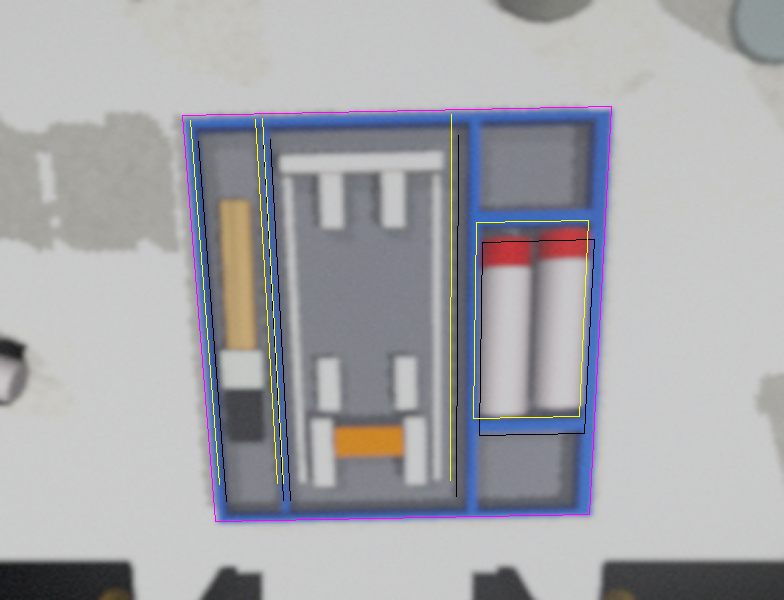

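Run:
```python
from h import *
import pickle
p=pickle.load(open("c.pkl","rb"))
yaw=.1725;c,s=np.cos(yaw),np.sin(yaw);G=np.array([[c,-s],[s,c]]);o=np.array([.5726,.0089])
def q(u,v,z): return (G.T@(ray(None,150+u/2.8,v/2.4,z,p)[:2]-o)).round(4)
print("keeper top centre",q(369,441,.025),"lip front",q(369,426,.025),"back",q(369,457,.025), "sides",q(335,441,.025),q(403,441,.025))
print("endwall outer",q(361,153,.024),"inner",q(361,171,.024),"ends",q(279,163,.024),q(444,163,.024))
print("handle guides outer",q(319,200,.020),q(406,200,.020),"inner",q(344,200,.02),q(381,200,.02),"near end",q(331,229,.02))
print("blade guides outer",q(317,382,.016),q(417,382,.016),"inner",q(341,382,.016),q(394,382,.016),"far",q(328,357,.016),"near",q(328,409,.016))
print("tubes", q(482,330,.036),q(529,330,.036),q(538,330,.036),q(583,330,.036))
```

```text
keeper top centre [-0.09    0.0195] lip front [-0.0793  0.0193] back [-0.1016  0.0197] sides [-0.0896  0.0403] [-0.0905 -0.0013]
endwall outer [0.0985 0.0199] inner [0.0877 0.0202] ends [0.0936 0.0658] [ 0.0915 -0.0263]
handle guides outer [0.0713 0.0445] [ 0.0702 -0.0051] inner [0.071  0.0303] [0.0705 0.0092] near end [0.0531 0.0383]
blade guides outer [-0.0484  0.0503] [-0.0498 -0.0107] inner [-0.0487  0.0357] [-0.0494  0.0033] far [-0.0311  0.043 ] near [-0.0677  0.0443]
tubes [-0.0145 -0.0472] [-0.0151 -0.0743] [-0.0152 -0.0795] [-0.0158 -0.1054]
```

```bash
cat >> h.py <<'E'
def sppose(g,yaw,pitch,back=0):
    # tool pose to hold spatula with grip point g ; TCP 'back' behind grip along tool x
    c,s=np.cos(yaw),np.sin(yaw);tx=np.array([np.sin(pitch)*c,np.sin(pitch)*s,-np.cos(pitch)])
    return pose(np.array(g)-back*tx,tx,[s,-c,0])
E
python3 - <<'E'
from h import *
A=cur();B=sppose([.471,-.312,.09],.175,np.radians(40),.10);print(B);plan(A,B)
E
```

```text
[[ 0.633   0.1741 -0.7543  0.4077]
 [ 0.1119 -0.9847 -0.1334 -0.3232]
 [-0.766   0.     -0.6428  0.1666]
 [ 0.      0.      0.      1.    ]]
9 rows of [1.617, 3.593, 2.178, -0.003, 0.078, -0.001]
```

Call:
step_arm(
  increments=[1.6, 3.6, 2.2, -0.003, 0.078, 0, 1.6, 3.6, 2.2, -0.003, 0.078, 0, 1.6, 3.6, 2.2, -0.003, 0.078, 0, 1.6, 3.6, 2.2, -0.003, 0.078, 0, 1.6, 3.6, 2.2, -0.003, 0.078, 0, 1.6, 3.6, 2.2, -0.003, 0.078, 0, 1.6, 3.6, 2.2, -0.003, 0.078, 0, 1.6, 3.6, 2.2, -0.003, 0.078, 0, 1.6, 3.6, 2.2, -0.003, 0.078, 0, 0, 0, 0, 0, 0, 0, 0, 0, 0, 0, 0, 0],
)

```text
time: 5.7
position: [0.4174, -0.3294, 0.1661]
tool_rot: [2.764, 0.25, -1.298]
ft_force: [-0.1, 0.6, 0.0]
grip_width: 0.498
```

Run:
```python
from h import *
st();print(cur())
import pickle;pickle.dump(ctrl.camera_params("wrist"),open("d.pkl","wb"))
snap("wrist","d_wrist")
for n in ["spatula_grip","spatula_tip","rest"]:
    r=ctrl.spot_point("wrist",n)
    print(n,[(round(q["score"],2),cam2w("wrist",q["xyz"])) for q in r[:3]])
```

```text
t 5.7 p [ 0.4174 -0.3294  0.1661] F [-0.1469  0.6188  0.0435] w 0.49768155798489905
[[ 0.6286  0.1796 -0.7567  0.4174]
 [ 0.1139 -0.9837 -0.1388 -0.3294]
 [-0.7693  0.001  -0.6388  0.1661]
 [ 0.      0.      0.      1.    ]]
spatula_grip [(0.69, array([ 0.472 , -0.3126,  0.088 ])), (0.66, array([ 0.6429, -0.4543,  0.0123]))]
spatula_tip [(0.92, array([ 0.6949, -0.359 ,  0.0059])), (0.61, array([ 0.3951, -0.3242,  0.0193]))]
rest [(0.65, array([ 0.4555, -0.312 ,  0.0013])), (0.46, array([0.5887, 0.0306, 0.0177]))]
```

View pics/d_wrist.png

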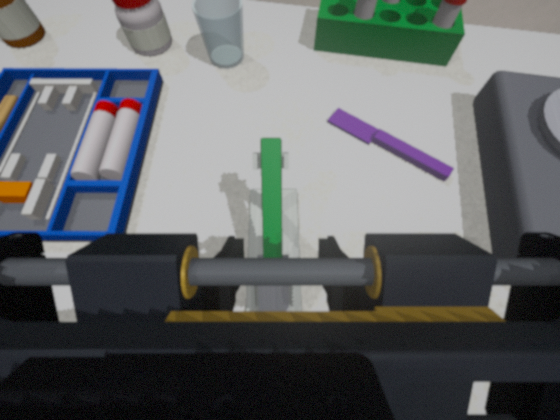

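Run:
```python
from fit import *
import pickle
p=pickle.load(open("d.pkl","rb"))
im=cv2.cvtColor(cv2.imread("pics/d_wrist.png"),cv2.COLOR_BGR2RGB)
l,s,c=mask_green(im)
i=[i for i in range(1,len(s)) if s[i,4]>300 and c[i][0]<300][0];print(s[i])
m=((l==i)*255).astype(np.uint8);m[232:]=0
for r in (145,165,185,205,225):
    xs=np.nonzero(m[r])[0];print(r,xs.min(),xs.max())
T=cur()
for z in(.086,.09,.094):
  g=lambda q:cost2(q,z)
  def cost2(q,z):
    h=render(p,np.array([q[0],q[1],z,q[2]]),np.radians(40));r=np.zeros(m.shape,np.uint8)
    cv2.fillConvexPoly(r,np.round(h*16).astype(np.int32),255,cv2.LINE_AA,4);r[232:]=0
    return np.abs(r.astype(float)-m).sum()/m.sum()
  x0=np.array([.471,-.312,.15]);sx=np.vstack([x0]+[x0+np.eye(3)[k]*[.01,.01,.1][k] for k in range(3)])
  r=minimize(g,x0,method="Nelder-Mead",options=dict(initial_simplex=sx,xatol=1e-5,fatol=1e-5));G=np.r_[r.x[:2],z]
  print(z,r.x,r.fun,"in tool:",(np.linalg.inv(T)@np.r_[G,1])[:3])
```

```text
[ 261  139   21  119 2181]
145 262 280
165 261 280
185 263 280
205 262 280
225 263 280
0.086 [ 0.4745 -0.3103  0.1868] 0.16748121573140187 in tool: [ 0.1002 -0.0087  0.007 ]
0.09 [ 0.4714 -0.3114  0.178 ] 0.18935445294343284 in tool: [ 0.095  -0.0081  0.0069]
0.094 [ 0.4682 -0.3121  0.1826] 0.21054626683815067 in tool: [ 0.0899 -0.008   0.0069]
```

Run:
```python
from h import *
A=cur();g=[.4716,-.3115,.0895]
B=sppose(g,.18,np.radians(40),.06);C=sppose(g,.18,np.radians(40),-.003)
plan(A,B,3);plan(B,C,5)
```

```text
3 rows of [1.185, -0.262, 0.245, 0.001, 0.001, -0.0]
5 rows of [1.26, -0.0, 0.0, -0.0, 0.0, 0.0]
```

Call:
step_arm(
  increments=[1.2, -0.26, 0.25, 0, 0, 0, 1.2, -0.26, 0.25, 0, 0, 0, 1.2, -0.26, 0.25, 0, 0, 0, 0, 0, 0, 0, 0, 0, 0, 0, 0, 0, 0, 0],
)

```text
time: 6.52
position: [0.4329, -0.3192, 0.1335]
tool_rot: [2.764, 0.248, -1.297]
ft_force: [-0.6, -0.3, -0.1]
grip_width: 0.5
```

Run:
```python
from h import *
A=cur();st();g=[.4716,-.3115,.0895];snap("wrist","e_wrist")
plan(A,sppose(g,.18,np.radians(40),-.003),5)
```

```text
t 6.525 p [ 0.4329 -0.3192  0.1335] F [-0.6185 -0.312  -0.0851] w 0.5000723281673949
5 rows of [1.241, -0.014, -0.043, 0.0, 0.001, -0.0]
```

View pics/e_wrist.png

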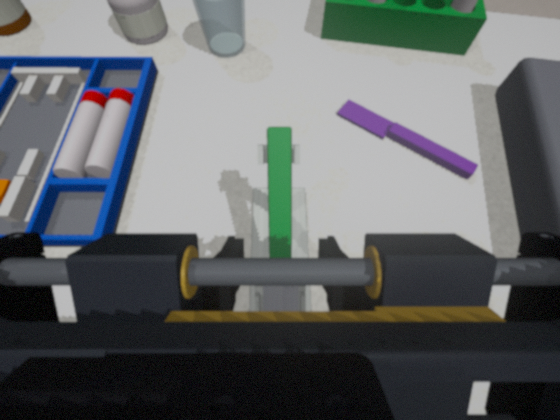

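Call:
step_arm(
  increments=[1.24, -0.01, -0.04, 0, 0, 0, 1.24, -0.01, -0.04, 0, 0, 0, 1.24, -0.01, -0.04, 0, 0, 0, 1.24, -0.01, -0.04, 0, 0, 0, 1.24, -0.01, -0.04, 0, 0, 0, 0, 0, 0, 0, 0, 0, 0, 0, 0, 0, 0, 0],
)

```text
time: 7.45
position: [0.4732, -0.3115, 0.0872]
tool_rot: [2.764, 0.248, -1.297]
ft_force: [-0.2, -0.5, -0.5]
grip_width: 0.502
```

Run:
```python
from h import *
A=cur();st();g=[.4716,-.3115,.0895];print(np.linalg.inv(A)@np.r_[g,1])
snap("side","f_side");im=cv2.imread("pics/f_side.png");cv2.imwrite("pics/f_big.png",cv2.resize(im[110:230,240:440],None,fx=4,fy=4,interpolation=cv2.INTER_CUBIC))
```

```text
t 7.45 p [ 0.4732 -0.3115  0.0872] F [-0.2252 -0.5156 -0.5354] w 0.5021200063216714
[-0.0028 -0.0003 -0.0003  1.    ]
```

View pics/f_big.png

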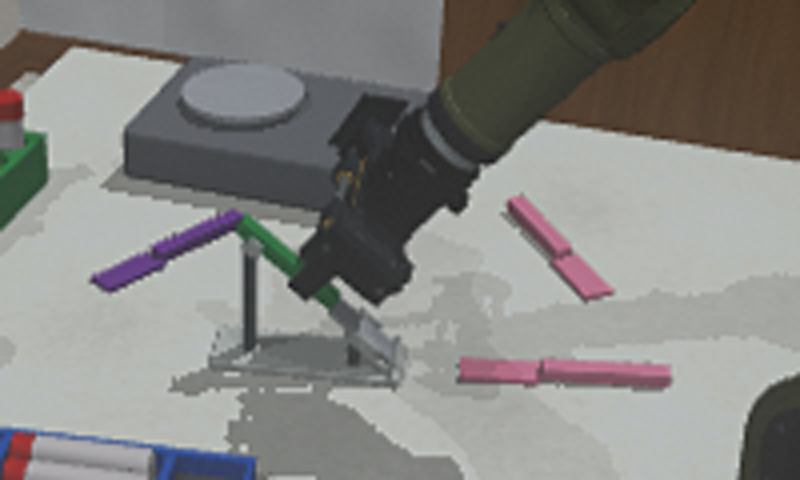

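Call:
step_arm(
  increments=[0, 0, 0, 0, 0, 0, 0, 0, 0, 0, 0, 0, 0, 0, 0, 0, 0, 0, 0, 0, 0, 0, 0, 0],
  fingers=0,
  force=35,
)

```text
time: 8.0
position: [0.4733, -0.3114, 0.0873]
tool_rot: [2.764, 0.248, -1.296]
ft_force: [-0.4, -0.6, 1.2]
grip_width: 0.201
```

Call:
step_arm(
  increments=[-0.5, 0, 0, 0, 0, 0, -1, 0, 0, 0, 0, 0, -1.5, 0, 0, 0, 0, 0, -2, 0, 0, 0, 0, 0, -2, 0, 0, 0, 0, 0, 0, 0, 0, 0, 0, 0],
)

```text
time: 8.75
position: [0.4286, -0.321, 0.1429]
tool_rot: [2.765, 0.243, -1.294]
ft_force: [-0.8, 0.4, -1.0]
grip_width: 0.201
```

```bash
cat >> h.py <<'E'
YAW=.1725;TO=np.array([.5726,.0089])
def tr(x,y,z):
    c,s=np.cos(YAW),np.sin(YAW);return np.array([TO[0]+c*x-s*y,TO[1]+s*x+c*y,z])
def trinv(X):
    c,s=np.cos(YAW),np.sin(YAW);d=np.array(X)[:2]-TO;return np.array([c*d[0]+s*d[1],-s*d[0]+c*d[1],X[2]])
E
python3 - <<'E'
from h import *
A=cur();st();snap("side","g_side")
B=sppose(tr(.042,.0197,.13),YAW,np.radians(12),-.003);print(B)
M=A.copy();M[2,3]+=.0
plan(A,B)
E
```

```text
t 8.75 p [ 0.4286 -0.321   0.1429] F [-0.7862  0.4087 -1.0011] w 0.20107317711617176
[[ 0.2048  0.1716 -0.9636  0.6112]
 [ 0.0357 -0.9852 -0.1679  0.0356]
 [-0.9781  0.     -0.2079  0.1271]
 [ 0.      0.      0.      1.    ]]
9 rows of [1.402, -3.547, -2.333, 0.001, -0.054, -0.0]
```

View pics/g_side.png

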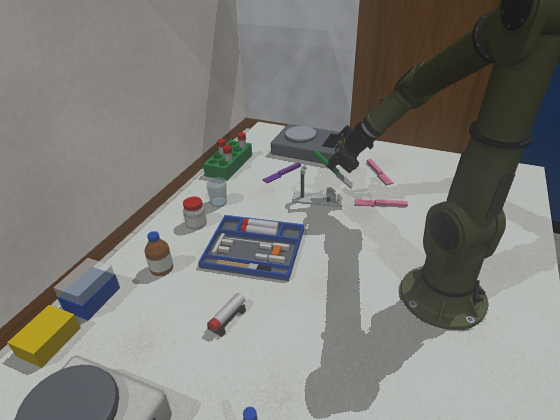

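Run:
```python
from h import *
A=cur()
B=sppose(tr(.042,.0197,.13),YAW,np.radians(12),-.003)
M=B.copy();M[2,3]+=.05
T=plan(A,M,10);plan(M,B,2)
# path check
D=np.linalg.inv(A)@M;r=Ro.from_matrix(D[:3,:3]).as_rotvec()/10;X=A.copy();t=None
R=Ro.from_rotvec(r).as_matrix();S=sum(np.linalg.matrix_power(R,k) for k in range(10));t=np.linalg.solve(S,D[:3,3])
for k in range(10):
    X[:3,3]+=X[:3,:3]@t;X[:3,:3]=X[:3,:3]@R
    print(X[:3,3],"tip",X[:3,3]+X[:3,:3]@[0,0,.11])
```

```text
10 rows of [0.799, -3.181, -2.336, 0.001, -0.048, -0.0]
2 rows of [2.445, -0.0, 0.52, -0.0, -0.0, -0.0]
[ 0.4459 -0.2846  0.1506] tip [ 0.3595 -0.3003  0.0844]
[ 0.4633 -0.2491  0.1582] tip [ 0.3738 -0.2653  0.0963]
[ 0.4811 -0.2135  0.1646] tip [ 0.3888 -0.2302  0.1072]
[ 0.4993 -0.178   0.1699] tip [ 0.4043 -0.195   0.1171]
[ 0.5176 -0.1424  0.1741] tip [ 0.4202 -0.1598  0.126 ]
[ 0.5362 -0.1068  0.177 ] tip [ 0.4366 -0.1245  0.1339]
[ 0.5549 -0.0712  0.1788] tip [ 0.4533 -0.0891  0.1406]
[ 0.5736 -0.0355  0.1794] tip [ 0.4703 -0.0537  0.1462]
[0.5924 0.     0.1788] tip [ 0.4877 -0.0183  0.1508]
[0.6112 0.0356 0.1771] tip [0.5052 0.0172 0.1542]
```

Call:
step_arm(
  increments=[0.8, -3.18, -2.34, 0, -0.048, 0, 0.8, -3.18, -2.34, 0, -0.048, 0, 0.8, -3.18, -2.34, 0, -0.048, 0, 0.8, -3.18, -2.34, 0, -0.048, 0, 0.8, -3.18, -2.34, 0, -0.048, 0, 0.8, -3.18, -2.34, 0, -0.048, 0, 0.8, -3.18, -2.34, 0, -0.048, 0, 0.8, -3.18, -2.34, 0, -0.048, 0, 0.8, -3.18, -2.34, 0, -0.048, 0, 0.8, -3.18, -2.34, 0, -0.048, 0, 0, 0, 0, 0, 0, 0, 0, 0, 0, 0, 0, 0],
)

```text
time: 10.3
position: [0.6098, 0.0372, 0.1752]
tool_rot: [2.348, 0.212, -1.898]
ft_force: [-0.5, -0.2, -1.5]
grip_width: 0.203
```

Run:
```python
from h import *
import pickle
A=cur();st();pickle.dump(ctrl.camera_params("wrist"),open("i.pkl","wb"));
for c in("wrist","side","top"):
    im=snap(c,"i_"+c)
    for n in ["spatula_grip","spatula_tip"]:
        r=ctrl.spot_point(c,n)
        for q in r[:5]:
            X=cam2w(c,q["xyz"])
            if X[2]>.08: print(c,n,round(q["score"],2),X,"tool",(np.linalg.inv(A)@np.r_[X,1])[:3])
im=cv2.imread("pics/i_side.png");cv2.imwrite("pics/i_big.png",cv2.resize(im[130:300,180:380],None,fx=3.5,fy=3.5,interpolation=cv2.INTER_CUBIC))
```

```text
t 10.3 p [0.6098 0.0372 0.1752] F [-0.5215 -0.2209 -1.4907] w 0.20326947806497164
wrist spatula_grip 0.94 [0.6105 0.0326 0.1782] tool [-0.003   0.0046 -0.0005]
side spatula_grip 0.55 [0.6081 0.0347 0.1796] tool [-0.0047  0.0022  0.0011]
side spatula_tip 0.86 [0.5077 0.0171 0.1498] tool [0.0031 0.0013 0.1071]
top spatula_tip 0.45 [0.5091 0.0161 0.1518] tool [0.0014 0.0026 0.1055]
```

View pics/i_wrist.png

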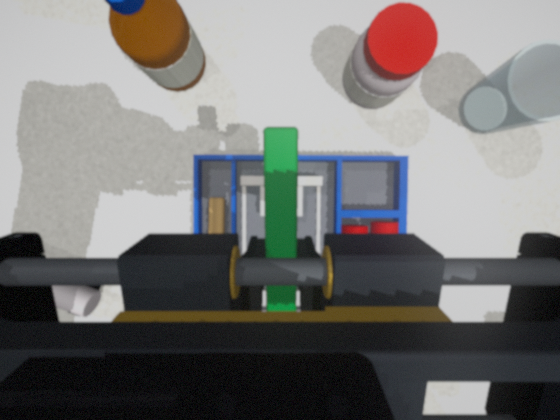

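View pics/i_big.png

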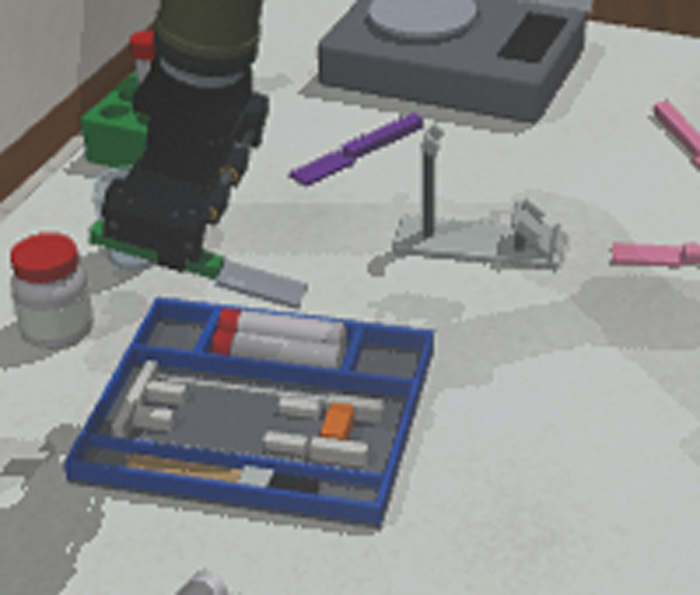

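Run:
```python
from h import *
import pickle
p=pickle.load(open("i.pkl","rb"));A=cur()
im=cv2.cvtColor(cv2.imread("pics/i_wrist.png"),cv2.COLOR_BGR2HSV);m=cv2.inRange(im,(50,90,20),(85,255,255));m[:,:230]=0;m[:,330:]=0
ys,xs=np.nonzero(m);print("top row",ys.min())
for r in(130,150,180,210,228): x=np.nonzero(m[r])[0];print(r,x.min(),x.max())
R=np.array(p["R"]);
def tp(u,v,X):
    o=(np.linalg.inv(A)@np.r_[-R.T@p["t"],1])[:3];d=A[:3,:3].T@R.T@np.array([(u-p["cx"])/f(p),(v-p["cy"])/f(p),1]);return o+d*(X-o[0])/d[0]
for X in(-.013,-.010,-.007): print(X,tp(282,127,X),tp(281,228,X))
```

```text
top row 128
130 265 296
150 265 296
180 265 296
210 266 295
228 266 295
-0.013 [-0.013  -0.     -0.0702] [-0.013  -0.0004 -0.0185]
-0.01 [-0.01   -0.     -0.0703] [-0.01   -0.0004 -0.0176]
-0.007 [-0.007  -0.     -0.0704] [-0.007  -0.0004 -0.0166]
```

Run:
```python
from h import *
import pickle
p=pickle.load(open("i.pkl","rb"));A=cur()
print(trinv(A[:3,3]))
im=cv2.imread("pics/i_wrist.png");cv2.imwrite("pics/i_w.png",cv2.resize(im[145:240,190:410],None,fx=3.6,fy=3.6,interpolation=cv2.INTER_CUBIC))
for u,v in((241,181),(325,181)): print(trinv(ray(None,u,v,.024,p)))
```

```text
[0.0421 0.0209 0.1767]
[0.0926 0.0655 0.024 ]
[ 0.0934 -0.0272  0.024 ]
```

View pics/i_w.png

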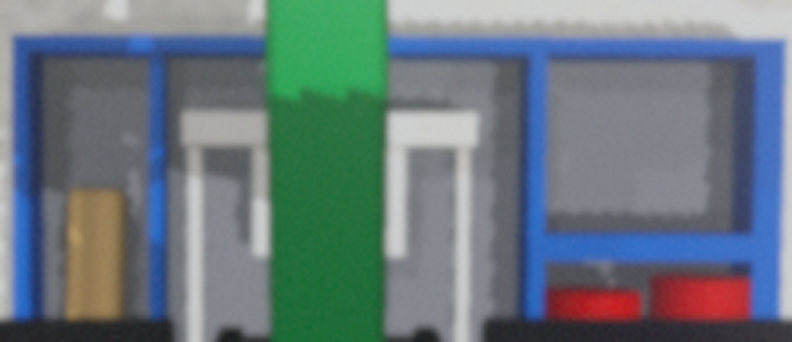

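Run:
```python
from h import *
import pickle
p=pickle.load(open("i.pkl","rb"))
for u,v in((240.1,180.5),(322.8,180.5),(281,185.4),(281,175.3)): print(trinv(ray(None,u,v,.024,p)))
for u in(260,303):  # handle guide outer edges approx
    print(trinv(ray(None,u,212,.020,p)))
A=cur()
def P(x,z,deg):return sppose(tr(x,.0195,z),YAW,np.radians(deg),-.003)
# tip bottom at (xt, zt): grip = tip + 110*cos, 110 sin + normal 7
def G(xt,zt,deg):
    a=np.radians(deg);return P(xt+.11*np.cos(a)-.007*np.sin(a),zt+.11*np.sin(a)+.007*np.cos(a),deg)
B=G(-.068,.05,12);C=G(-.068,.0085,12)
print(B[:3,3],C[:3,3]);plan(A,B,4);plan(B,C,4)
```

```text
[0.0932 0.0665 0.024 ]
[ 0.094  -0.0248  0.024 ]
[0.0882 0.0213 0.024 ]
[0.0993 0.0214 0.024 ]
[0.0584 0.0446 0.02  ]
[ 0.0588 -0.0036  0.02  ]
[0.6074 0.0348 0.0768] [0.6074 0.0348 0.0353]
4 rows of [2.425, 0.03, 0.607, 0.002, -0.001, -0.0]
4 rows of [1.015, -0.0, 0.216, -0.0, -0.0, -0.0]
```

Call:
step_arm(
  increments=[2.42, -0.04, 0.6, 0, 0, 0, 2.42, -0.04, 0.6, 0, 0, 0, 2.42, -0.04, 0.6, 0, 0, 0, 2.42, -0.04, 0.6, 0, 0, 0, 0, 0, 0, 0, 0, 0],
)

```text
time: 11.38
position: [0.6054, 0.0378, 0.0746]
tool_rot: [2.347, 0.211, -1.901]
ft_force: [-0.9, -0.1, -1.4]
grip_width: 0.204
```

```bash
cat >> h.py <<'E'
YC=.0202
def Gp(xt,zt,deg,y=None):
    a=np.radians(deg);return sppose(tr(xt+.11*np.cos(a)-.007*np.sin(a),YC if y is None else y,zt+.11*np.sin(a)+.007*np.cos(a)),YAW,a,-.003)
def tipstate():
    A=cur();t=A@np.array([.004+.0030-.003,0,.11,1]);x=A[:3,0];deg=np.degrees(np.arctan2(np.hypot(x[0],x[1])*np.sign(x[0]),-x[2]))
    # underside tip: grip at tool x=-.003, underside +.007 => +.004
    e=A@np.array([.004,0,-.07,1])
    print("tip tray",trinv(t[:3]),"hend",trinv(e[:3]),"deg",deg);return A
E
python3 - <<'E'
from h import *
st();A=tipstate();plan(A,Gp(-.068,.0085,12),4)
snap("side","j_side");im=cv2.imread("pics/j_side.png");cv2.imwrite("pics/j_big.png",cv2.resize(im[150:300,180:340],None,fx=4,fy=4,interpolation=cv2.INTER_CUBIC))
E
```

```text
t 11.375 p [0.6054 0.0378 0.0746] F [-0.9132 -0.142  -1.3537] w 0.20365602790766432
tip tray [-0.0695  0.0219  0.0479] hend [0.1066 0.0233 0.0853] deg 11.967051441184543
4 rows of [0.97, 0.064, 0.169, 0.002, 0.0, 0.0]
```

View pics/j_big.png

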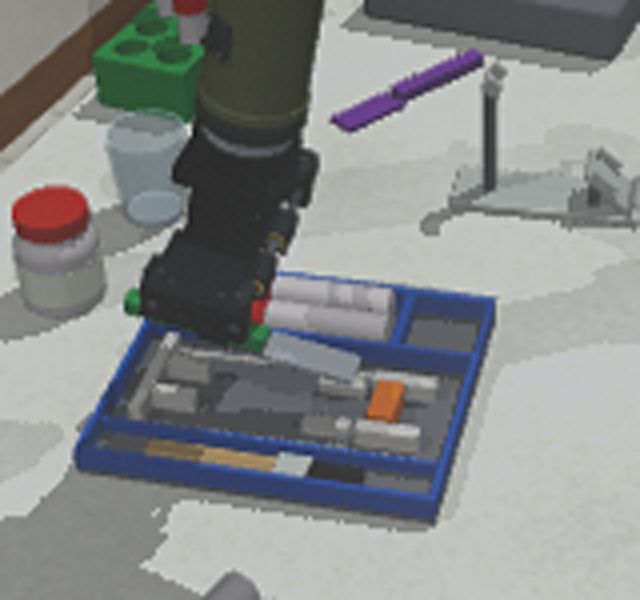

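Call:
step_arm(
  increments=[0, 0.13, 0.1, 0.004, 0, 0, 0, 0.13, 0, 0.004, 0, 0, 1.0, 0, 0.18, 0, 0, 0, 1.0, 0, 0.18, 0, 0, 0, 0.9, 0, 0.18, 0, 0, 0, 0, 0, 0, 0, 0, 0],
)

```text
time: 12.18
position: [0.6067, 0.0355, 0.0455]
tool_rot: [2.353, 0.204, -1.903]
ft_force: [-0.4, 0.5, -1.9]
grip_width: 0.2
```

Run:
```python
from h import *
import pickle
st();A=tipstate();plan(A,Gp(-.068,.0085,12),1)
p=ctrl.camera_params("wrist");pickle.dump((p,A),open("k.pkl","wb"));im=cv2.cvtColor(snap("wrist","k_wrist"),cv2.COLOR_RGB2BGR)
cv2.imwrite("pics/k_w.png",cv2.resize(im[60:250,180:400],None,fx=3.6,fy=3.1,interpolation=cv2.INTER_CUBIC))
snap("side","k_side");im=cv2.imread("pics/k_side.png");cv2.imwrite("pics/k_big.png",cv2.resize(im[150:300,180:340],None,fx=4,fy=4,interpolation=cv2.INTER_CUBIC))
```

```text
t 12.175 p [0.6067 0.0355 0.0455] F [-0.3571  0.5423 -1.943 ] w 0.2002910302817679
tip tray [-0.0686  0.0203  0.0186] hend [0.1074 0.0203 0.0563] deg 12.07881914692462
1 rows of [1.017, 0.014, 0.153, 0.0, -0.001, 0.0]
```

View pics/k_w.png

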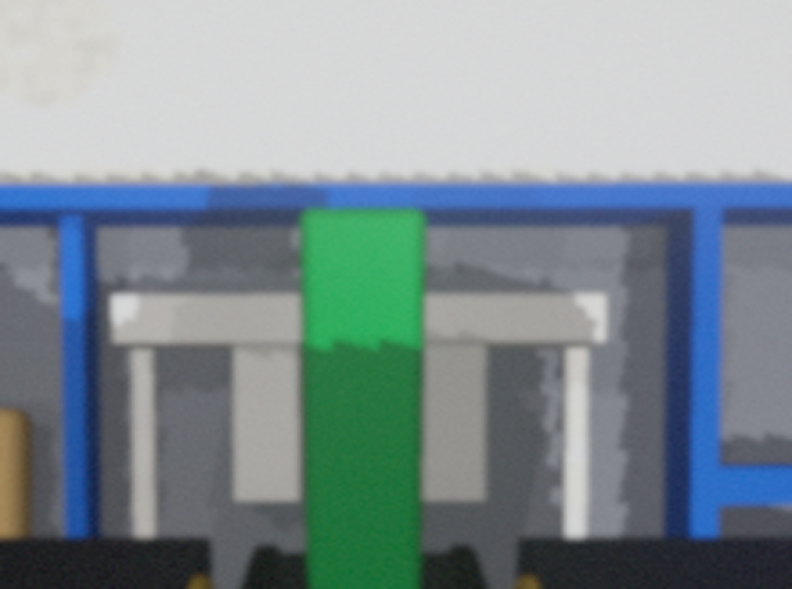

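View pics/k_big.png

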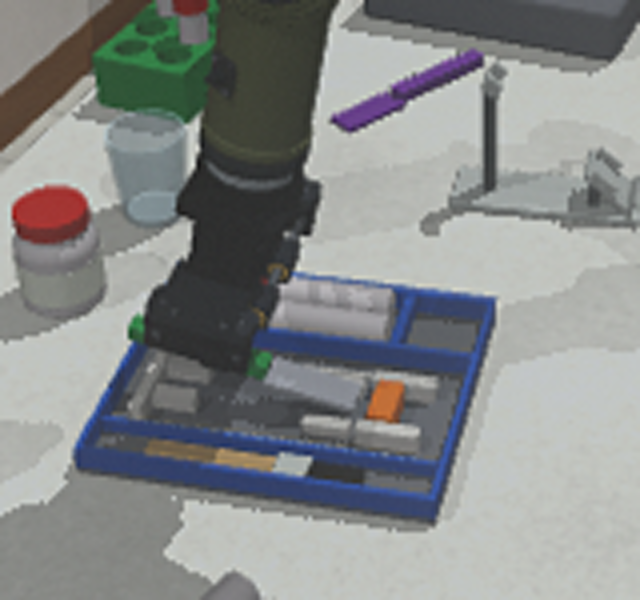

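Call:
step_arm(
  increments=[0.5, -0.1, 0.08, 0, 0, 0, 0.5, 0, 0.08, 0, 0, 0, 0, 0, 0, 0, 0, 0],
)

```text
time: 12.65
position: [0.6077, 0.0365, 0.0364]
tool_rot: [2.355, 0.204, -1.901]
ft_force: [0.1, 0.3, -1.5]
grip_width: 0.2
```

```bash
sed -i 's/^YC=.*/YC=.0211/' h.py
python3 - <<'E'
from h import *
st();A=tipstate();
B=Gp(-.084,.0085,12);plan(A,B,4)
snap("side","l_side");im=cv2.imread("pics/l_side.png");cv2.imwrite("pics/l_big.png",cv2.resize(im[150:300,180:340],None,fx=4,fy=4,interpolation=cv2.INTER_CUBIC))
E
```

```text
t 12.65 p [0.6077 0.0365 0.0364] F [ 0.1164  0.3358 -1.4838] w 0.1998762284821483
tip tray [-0.0674  0.0211  0.0093] hend [0.1086 0.0211 0.0472] deg 12.167107111229429
4 rows of [-0.059, 0.001, 0.41, -0.0, -0.001, -0.0]
```

View pics/l_big.png

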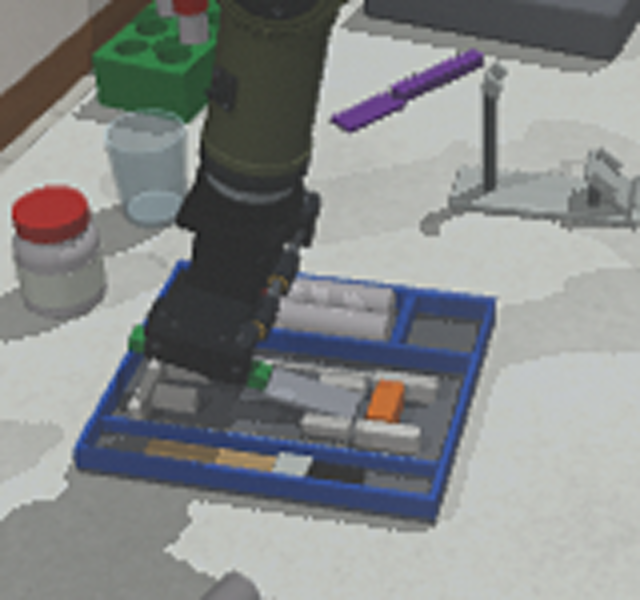

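Call:
step_arm(
  increments=[-0.04, 0, 0.41, 0, 0, 0, -0.04, 0, 0.41, 0, 0, 0, -0.04, 0, 0.41, 0, 0, 0, -0.04, 0, 0.41, 0, 0, 0, 0, 0, 0, 0, 0, 0],
)

```text
time: 13.32
position: [0.5916, 0.0335, 0.0351]
tool_rot: [2.356, 0.203, -1.9]
ft_force: [-0.1, 0.5, -0.9]
grip_width: 0.197
```

Run:
```python
from h import *
st();A=tipstate();
plan(A,Gp(-.090,.008,12),2)
snap("side","m_side");im=cv2.imread("pics/m_side.png");cv2.imwrite("pics/m_big.png",cv2.resize(im[150:300,180:340],None,fx=4,fy=4,interpolation=cv2.INTER_CUBIC))
```

```text
t 13.325 p [0.5916 0.0335 0.0351] F [-0.1252  0.5254 -0.8712] w 0.1971327803300776
tip tray [-0.0837  0.021   0.0079] hend [0.0922 0.021  0.046 ] deg 12.213950009266696
2 rows of [-0.051, -0.007, 0.306, -0.0, -0.002, -0.0]
```

View pics/m_big.png

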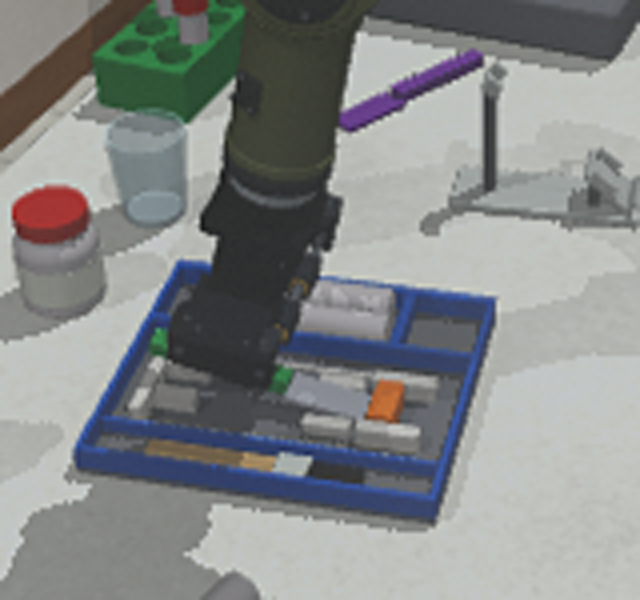

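Call:
step_arm(
  increments=[-0.05, 0, 0.2, 0, 0, 0, -0.05, 0, 0.2, 0, 0, 0, 0, 0, 0, 0, 0, 0],
)

```text
time: 13.75
position: [0.5888, 0.0331, 0.0358]
tool_rot: [2.358, 0.203, -1.898]
ft_force: [1.7, 0.1, -2.0]
grip_width: 0.199
```

Run:
```python
from h import *
st();A=tipstate()
```

```text
t 13.75 p [0.5888 0.0331 0.0358] F [ 1.7484  0.1117 -1.9981] w 0.19941415771164495
tip tray [-0.0865  0.021   0.0084] hend [0.0893 0.021  0.0468] deg 12.337900028567601
```

Call:
step_arm(
  increments=[-0.06, 0, 0.24, 0, 0, 0, -0.06, 0, 0.24, 0, 0, 0, -0.05, 0, 0.24, 0, 0, 0, -0.05, 0, 0.24, 0, 0, 0, 0, 0, 0, 0, 0, 0],
)

```text
time: 14.38
position: [0.5787, 0.0313, 0.0358]
tool_rot: [2.357, 0.203, -1.898]
ft_force: [4.5, 1.5, -0.4]
grip_width: 0.197
```

Run:
```python
from h import *
st();A=tipstate()
snap("side","n_side");im=cv2.imread("pics/n_side.png");cv2.imwrite("pics/n_big.png",cv2.resize(im[150:300,180:340],None,fx=4,fy=4,interpolation=cv2.INTER_CUBIC))
snap("wrist","n_wrist")
B=Gp(-.0965,.007,6);plan(A,B,3);plan(B,Gp(-.0965,.0065,1.5),3)
```

```text
t 14.375 p [0.5787 0.0313 0.0358] F [ 4.5296  1.5496 -0.4462] w 0.19689777099231912
tip tray [-0.0968  0.021   0.0084] hend [0.0791 0.021  0.0468] deg 12.297680925535342
3 rows of [0.452, -0.002, -0.008, -0.0, -0.037, -0.0]
3 rows of [0.305, -0.0, -0.005, -0.0, -0.026, 0.0]
```

View pics/n_big.png

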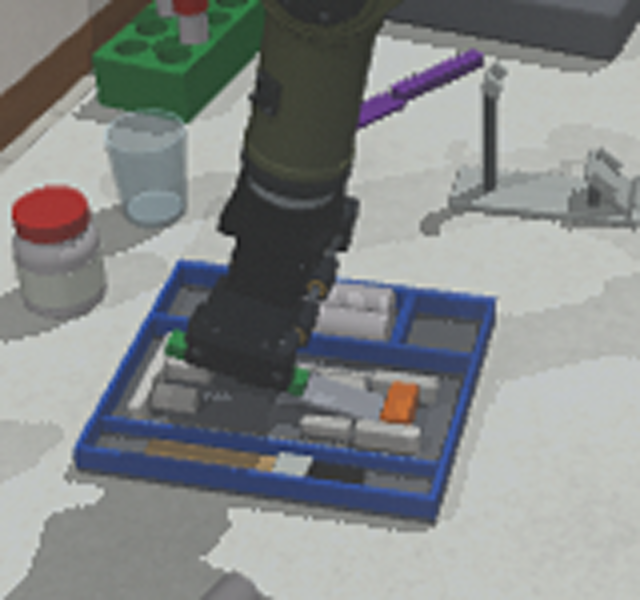

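View pics/n_wrist.png

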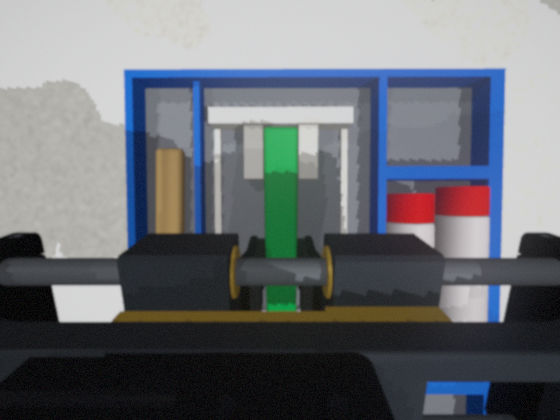

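Call:
step_arm(
  increments=[0.45, 0, -0.01, 0, -0.037, 0, 0.45, 0, -0.01, 0, -0.037, 0, 0.45, 0, -0.01, 0, -0.037, 0, 0, 0, 0, 0, 0, 0],
)

```text
time: 14.98
position: [0.5817, 0.032, 0.0221]
tool_rot: [2.242, 0.194, -2.023]
ft_force: [4.2, 0.8, 1.5]
grip_width: 0.2
```

Run:
```python
from h import *
st();A=tipstate()
B=Gp(-.0965,.0072,1);plan(A,B,4)
```

```text
t 14.975 p [0.5817 0.032  0.0221] F [4.2418 0.7556 1.4945] w 0.20029010780517745
tip tray [-0.0961  0.0212  0.0068] hend [0.083  0.0212 0.0253] deg 5.88757606224509
4 rows of [0.224, 0.002, 0.004, 0.0, -0.021, 0.0]
```

Call:
step_arm(
  increments=[0.22, 0, 0, 0, -0.021, 0, 0.22, 0, 0, 0, -0.021, 0, 0.2, 0, 0, 0, -0.021, 0, 0, 0, 0, 0, 0, 0],
)

```text
time: 15.48
position: [0.5816, 0.0319, 0.0154]
tool_rot: [2.173, 0.188, -2.091]
ft_force: [4.3, 0.8, -0.5]
grip_width: 0.201
```

Run:
```python
from h import *
st();A=tipstate()
snap("wrist","o_wrist");snap("side","o_side");im=cv2.imread("pics/o_side.png");cv2.imwrite("pics/o_big.png",cv2.resize(im[150:300,180:340],None,fx=4,fy=4,interpolation=cv2.INTER_CUBIC))
```

```text
t 15.475 p [0.5816 0.0319 0.0154] F [ 4.2859  0.8462 -0.5455] w 0.20060552870163997
tip tray [-0.0969  0.0211  0.0072] hend [0.0829 0.0211 0.0141] deg 2.2109169167331135
```

View pics/o_wrist.png

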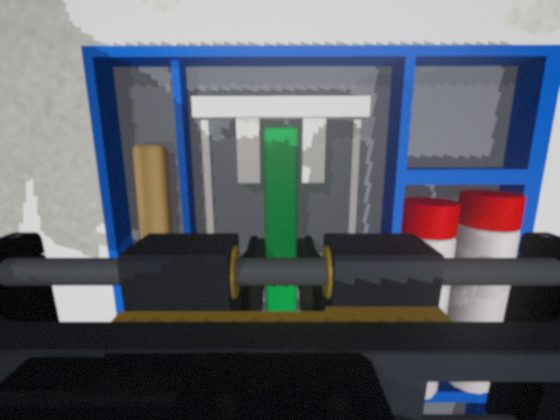

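View pics/o_big.png

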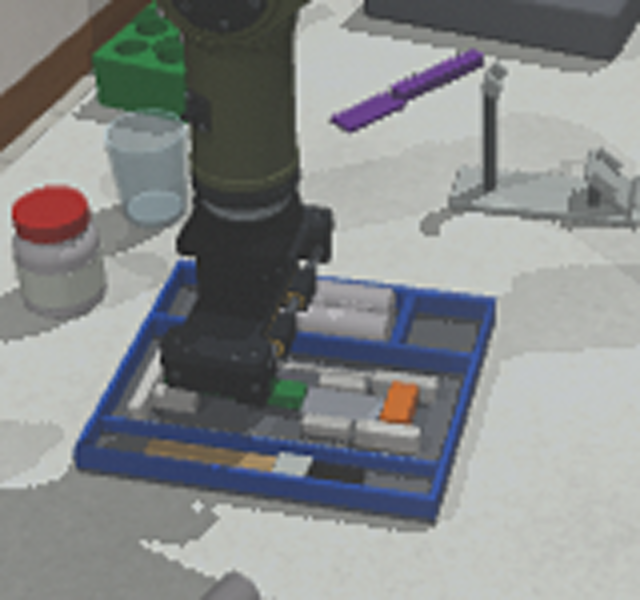

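Call:
step_arm(
  increments=[0.2, 0, 0, 0, -0.019, 0, 0.2, 0, 0, 0, -0.019, 0, 0, 0, 0, 0, 0, 0],
)

```text
time: 15.95
position: [0.5817, 0.0319, 0.0115]
tool_rot: [2.132, 0.184, -2.131]
ft_force: [4.8, 0.6, -0.1]
grip_width: 0.205
```

Run:
```python
from h import *
st();A=tipstate()
```

```text
t 15.95 p [0.5817 0.0319 0.0115] F [ 4.7956  0.6244 -0.1075] w 0.20478660854536845
tip tray [-0.097   0.0211  0.0074] hend [0.083  0.0211 0.0075] deg 0.03769258276655962
```

Call:
step_arm(
  increments=[0.1, 0, 0, 0, 0, 0, 0, 0, -0.2, 0, 0, 0, 0, 0, -0.2, 0, 0, 0, 0, 0, 0, 0, 0, 0],
)

```text
time: 16.45
position: [0.5848, 0.0324, 0.0111]
tool_rot: [2.131, 0.184, -2.131]
ft_force: [0.9, 0.2, 6.1]
grip_width: 0.198
```

Run:
```python
from h import *
st();A=tipstate();snap("wrist","p_wrist")
im=cv2.imread("pics/p_wrist.png");cv2.imwrite("pics/p_w.png",cv2.resize(im[70:240,170:390],None,fx=3.6,fy=3.4,interpolation=cv2.INTER_CUBIC))
```

```text
t 16.45 p [0.5848 0.0324 0.0111] F [0.9394 0.1909 6.0909] w 0.19770955679700372
tip tray [-0.094   0.021   0.0072] hend [0.086  0.021  0.0071] deg -0.031979912989243235
```

View pics/p_w.png

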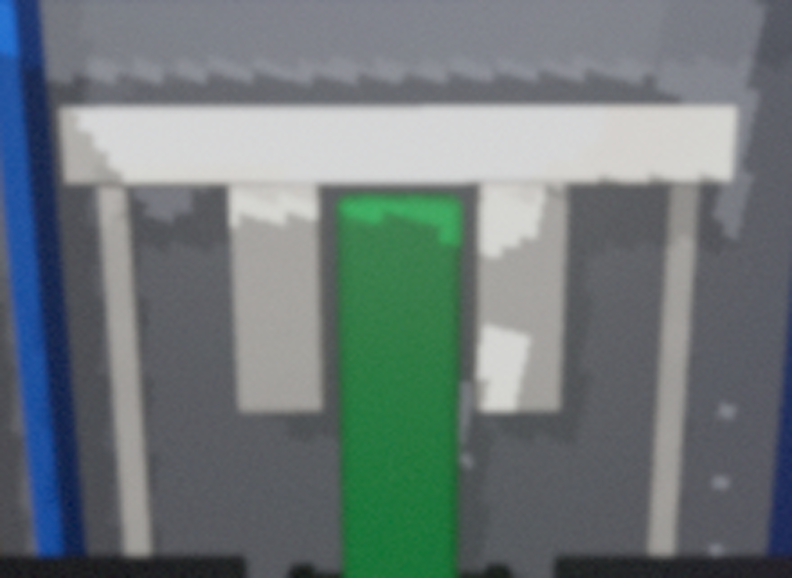

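Call:
step_arm(
  increments=[-0.04, 0, -0.1, 0, 0, 0, 0, 0, -0.1, 0, 0, 0, 0, 0, 0, 0, 0, 0],
)

```text
time: 16.88
position: [0.5862, 0.0326, 0.0112]
tool_rot: [2.13, 0.183, -2.133]
ft_force: [-0.6, 0.2, 6.3]
grip_width: 0.199
```

Run:
```python
from h import *
st();A=tipstate()
```

```text
t 16.875 p [0.5862 0.0326 0.0112] F [-0.6398  0.158   6.2762] w 0.1986796487387469
tip tray [-0.0926  0.021   0.0073] hend [0.0874 0.021  0.0071] deg -0.08758393821334638
```

Call:
step_arm(
  increments=[0, 0, 0, 0, 0, 0, 0, 0, 0, 0, 0, 0, 0, 0, 0, 0, 0, 0],
  fingers=42,
)

```text
time: 17.25
position: [0.5866, 0.0327, 0.0104]
tool_rot: [2.131, 0.184, -2.132]
ft_force: [-0.2, -0.6, 0.7]
grip_width: 0.399
```

Run:
```python
from h import *
st();A=tipstate();snap("wrist","q_wrist")
im=cv2.imread("pics/q_wrist.png");cv2.imwrite("pics/q_w.png",cv2.resize(im[70:240,170:390],None,fx=3.6,fy=3.4,interpolation=cv2.INTER_CUBIC))
snap("side","q_side");im=cv2.imread("pics/q_side.png");cv2.imwrite("pics/q_big.png",cv2.resize(im[150:300,180:340],None,fx=4,fy=4,interpolation=cv2.INTER_CUBIC))
```

```text
t 17.25 p [0.5866 0.0327 0.0104] F [-0.1657 -0.6486  0.7261] w 0.3985082183380514
tip tray [-0.0922  0.0211  0.0065] hend [0.0878 0.021  0.0064] deg -0.022233861253551146
```

View pics/q_w.png

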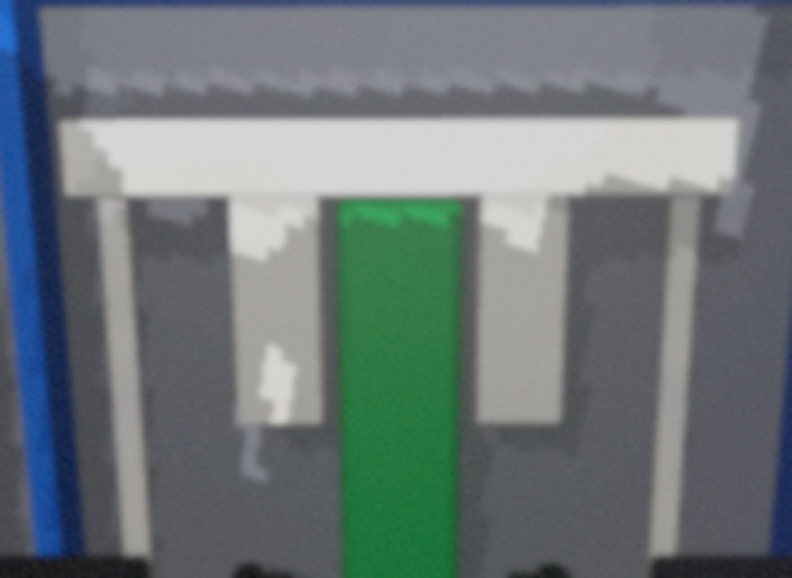

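View pics/q_big.png

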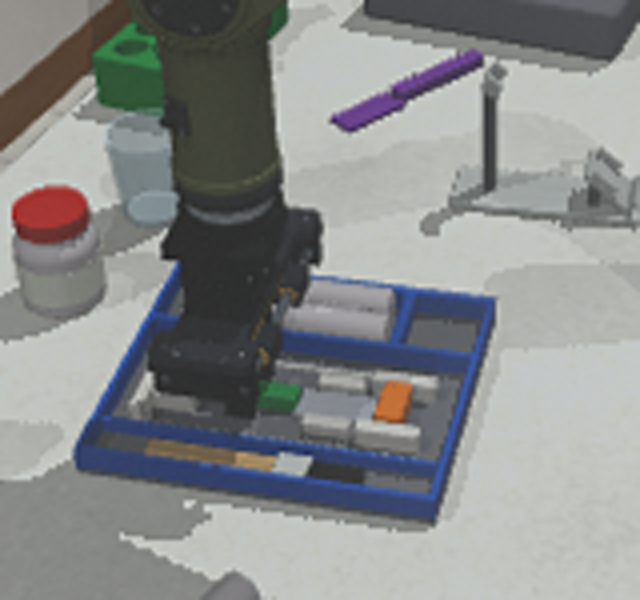

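Run:
```python
from h import *
A=cur();M=A.copy();M[2,3]+=.15
plan(A,M,5)
ph=1.42
B=pose([.50,.27,.20],[0,0,-1],[np.sin(ph),-np.cos(ph),0]);plan(M,B,12)
print(ctrl.get_state()["joint_positions"])
```

```text
5 rows of [-3.0, 0.0, -0.001, 0.0, 0.0, 0.0]
12 rows of [-0.327, -2.076, -0.861, -0.104, -0.0, -0.0]
[ 0.2476  0.4166 -0.4157  1.8111  0.2016  0.9552 -1.6518]
```

Call:
step_arm(
  increments=[-1.5, 0, 0, 0, 0, 0, -3, 0, 0, 0, 0, 0, -3, 0, 0, 0, 0, 0, -3, 0, 0, 0, 0, 0, -4, 0, 0, 0, 0, 0],
)

```text
time: 17.98
position: [0.5867, 0.0329, 0.1577]
tool_rot: [2.132, 0.184, -2.13]
ft_force: [0.7, -0.2, 0.3]
grip_width: 0.421
```

Call:
step_arm(
  increments=[-0.35, -2.1, -0.86, -0.104, 0, 0, -0.35, -2.1, -0.86, -0.104, 0, 0, -0.35, -2.1, -0.86, -0.104, 0, 0, -0.35, -2.1, -0.86, -0.104, 0, 0, -0.35, -2.1, -0.86, -0.104, 0, 0, -0.35, -2.1, -0.86, -0.104, 0, 0, -0.35, -2.1, -0.86, -0.104, 0, 0, -0.35, -2.1, -0.86, -0.104, 0, 0, -0.35, -2.1, -0.86, -0.104, 0, 0, -0.35, -2.1, -0.86, -0.104, 0, 0, -0.35, -2.1, -0.86, -0.104, 0, 0, -0.35, -2.1, -0.86, -0.104, 0, 0],
  fingers=60,
)

```text
time: 19.48
position: [0.4978, 0.2728, 0.1993]
tool_rot: [1.318, 1.135, -1.314]
ft_force: [-0.0, -0.5, -0.4]
grip_width: 0.601
```

Call:
step_arm(
  increments=[0, 0, 0, 0, 0, 0, 0, 0, 0, 0, 0, 0],
)

```text
time: 19.73
position: [0.4993, 0.271, 0.1985]
tool_rot: [1.322, 1.131, -1.319]
ft_force: [0.1, -0.4, 0.5]
grip_width: 0.6
```

Run:
```python
from h import *
import pickle
st();A=cur();print(A)
pickle.dump((ctrl.camera_params("wrist"),A),open("r.pkl","wb"));snap("wrist","r_wrist")
for n in ["tube_c_center","tube_c_cap","cradle"]:
    r=ctrl.spot_point("wrist",n);print(n,[(round(q["score"],2),cam2w("wrist",q["xyz"])) for q in r[:3]])
snap("side","r_side");im=cv2.imread("pics/r_side.png");cv2.imwrite("pics/r_big.png",cv2.resize(im[190:300,180:340],None,fx=4.5,fy=4.5,interpolation=cv2.INTER_CUBIC))
snap("top","r_top")
```

```text
t 19.725 p [0.4993 0.271  0.1985] F [ 0.1336 -0.3552  0.484 ] w 0.5997738159685198
[[ 0.0027  0.9883 -0.1526  0.4993]
 [-0.0006 -0.1526 -0.9883  0.271 ]
 [-1.      0.0027  0.0002  0.1985]
 [ 0.      0.      0.      1.    ]]
tube_c_center [(0.93, array([0.5031, 0.2823, 0.0264]))]
tube_c_cap [(0.84, array([0.5105, 0.3424, 0.0321])), (0.47, array([0.5024, 0.2852, 0.0304]))]
cradle []
```

View pics/r_wrist.png

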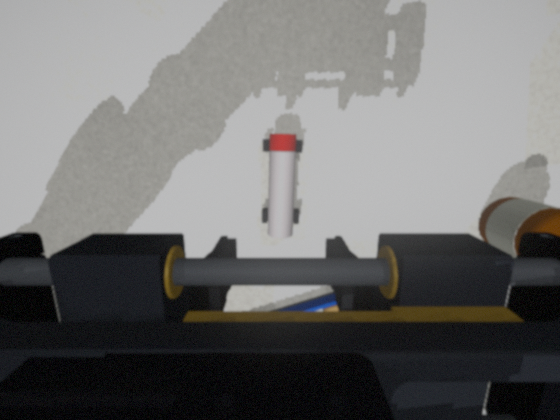

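View pics/r_big.png

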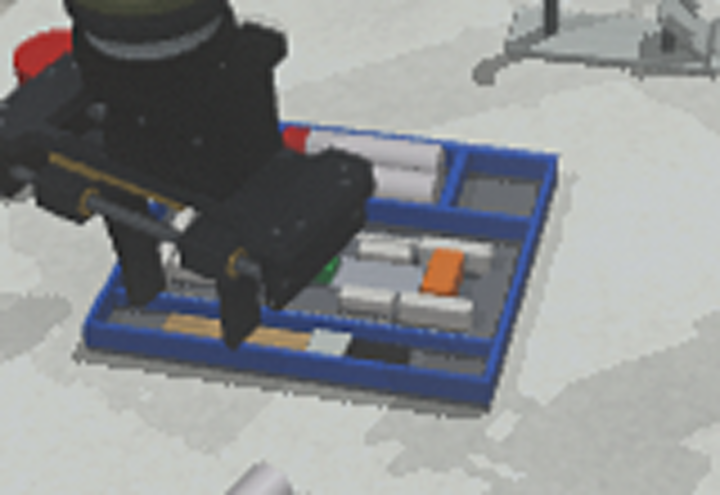

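Run:
```python
from h import *
import pickle
p,A=pickle.load(open("r.pkl","rb"))
im=cv2.imread("pics/r_wrist.png")[...,::-1].astype(int)
for r in(136,145,160,180,200,215,225): print(r,[int(x) for x in im[r,258:306].min(axis=1)])
print([tuple(map(int,im[r,282])) for r in range(128,138)],[tuple(map(int,im[r,281])) for r in range(226,244)])
```

```text
136 [188, 187, 186, 186, 185, 183, 173, 163, 155, 151, 141, 115, 83, 69, 64, 63, 64, 63, 63, 64, 68, 64, 64, 68, 66, 63, 64, 62, 66, 66, 63, 65, 64, 66, 69, 67, 71, 90, 118, 138, 147, 148, 151, 152, 156, 162, 176, 183]
145 [187, 184, 179, 168, 145, 109, 83, 74, 70, 72, 70, 69, 66, 64, 65, 62, 62, 65, 65, 63, 63, 62, 64, 62, 65, 63, 64, 66, 66, 62, 63, 65, 66, 63, 65, 66, 65, 68, 68, 68, 73, 71, 74, 91, 123, 158, 177, 185]
160 [183, 181, 182, 181, 180, 178, 179, 179, 181, 178, 171, 153, 144, 149, 156, 163, 170, 173, 177, 181, 182, 184, 186, 186, 186, 186, 185, 181, 181, 178, 175, 169, 166, 159, 152, 144, 134, 135, 138, 143, 149, 159, 174, 181, 183, 185, 186, 187]
180 [187, 186, 186, 183, 181, 179, 177, 175, 177, 174, 161, 150, 149, 156, 163, 168, 174, 176, 179, 182, 184, 186, 186, 186, 186, 185, 183, 179, 179, 177, 172, 166, 158, 152, 142, 135, 129, 137, 144, 157, 174, 184, 186, 186, 185, 185, 186, 186]
200 [188, 187, 188, 183, 181, 180, 174, 158, 141, 136, 135, 142, 154, 162, 167, 171, 175, 180, 183, 184, 186, 186, 187, 186, 186, 184, 181, 178, 174, 171, 165, 158, 151, 143, 132, 131,
[... 310 characters left out ...]
 183, 182, 182, 179, 177, 180, 179, 170, 157, 153, 160, 167, 173, 175, 179, 182, 184, 186, 186, 187, 185, 184, 183, 179, 177, 172, 167, 161, 155, 148, 140, 132, 137, 156, 169, 176, 177, 179, 182, 181, 184, 185, 187, 185, 187, 186]
[(152, 151, 146), (155, 154, 150), (158, 157, 152), (159, 156, 151), (157, 149, 144), (158, 128, 123), (169, 98, 94), (178, 72, 69), (182, 67, 66), (183, 67, 66)] [(186, 184, 185), (187, 185, 187), (187, 184, 185), (187, 184, 185), (187, 185, 186), (186, 182, 184), (187, 184, 184), (185, 183, 184), (187, 184, 185), (186, 183, 185), (186, 183, 185), (184, 182, 182), (184, 182, 180), (183, 183, 179), (184, 184, 181), (186, 187, 185), (186, 187, 185), (186, 187, 186)]
```

Run:
```python
from h import *
import pickle
p,A=pickle.load(open("r.pkl","rb"))
a=ray(None,282.8,136,.031,p);b=ray(None,280,225,.031,p);ph=np.arctan2(*(a-b)[[1,0]]);print(a,b,ph)
e1=ray(None,282.9,133.5,.040,p);e2=ray(None,279.6,237,.042,p);print(e1,e2,np.linalg.norm(e1-e2),(e1+e2)/2)
d=np.array([np.cos(ph),np.sin(ph),0]);c=(e1+e2)/2; c2=b+d*(d@(c-b));print(c2)
cur_=cur()
for C in ([c2[0],c2[1],.024+.0],):
    B=pose(C,[0,0,-1],[np.sin(ph),-np.cos(ph),0]);H=B.copy();H[2,3]=.09
    plan(cur_,H,5);plan(H,B,4)
```

```text
[0.5116 0.3368 0.031 ] [0.493 0.237 0.031] 1.3870656027266022
[0.512  0.3394 0.04  ] [0.4909 0.2261 0.042 ] 0.11519807212936353 [0.5014 0.2828 0.041 ]
[0.5015 0.2827 0.031 ]
5 rows of [2.156, 0.017, -0.233, 0.006, -0.0, -0.0]
4 rows of [1.65, 0.0, -0.0, 0.0, 0.0, 0.0]
```

Call:
step_arm(
  increments=[2.15, 0.02, -0.23, 0.006, 0, 0, 2.15, 0.02, -0.23, 0.006, 0, 0, 2.15, 0.02, -0.23, 0.006, 0, 0, 2.15, 0.02, -0.23, 0.006, 0, 0, 2.15, 0.02, -0.23, 0.006, 0, 0, 0, 0, 0, 0, 0, 0, 0, 0, 0, 0, 0, 0],
)

```text
time: 20.9
position: [0.5016, 0.2835, 0.091]
tool_rot: [1.342, 1.118, -1.339]
ft_force: [-0.2, -0.2, -0.5]
grip_width: 0.597
```

Run:
```python
from h import *
st();A=cur();snap("wrist","s_wrist");ph=1.39
B=pose([.5017,.2827,.024],[0,0,-1],[np.sin(ph),-np.cos(ph),0]);plan(A,B,5)
```

```text
t 20.9 p [0.5016 0.2835 0.091 ] F [-0.2021 -0.2329 -0.494 ] w 0.5971229072247629
5 rows of [1.34, 0.003, 0.016, 0.0, -0.0, -0.0]
```

View pics/s_wrist.png

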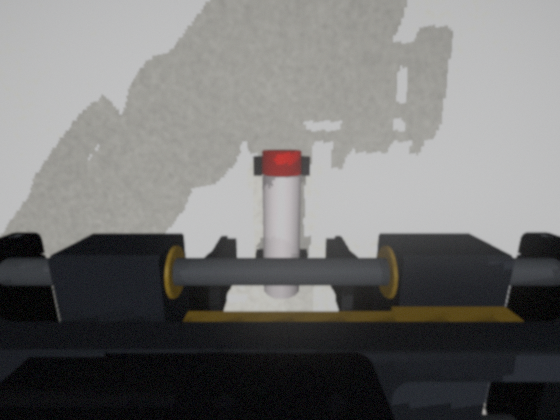

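Call:
step_arm(
  increments=[1.34, 0, 0.01, 0, 0, 0, 1.34, 0, 0.01, 0, 0, 0, 1.34, 0, 0.01, 0, 0, 0, 1.34, 0, 0.01, 0, 0, 0, 1.34, 0, 0.01, 0, 0, 0, 0, 0, 0, 0, 0, 0],
)

```text
time: 21.7
position: [0.5003, 0.2821, 0.022]
tool_rot: [1.34, 1.118, -1.342]
ft_force: [0.7, 0.5, 0.1]
grip_width: 0.6
```

Call:
step_arm(
  increments=[0, 0, 0, 0, 0, 0, 0, 0, 0, 0, 0, 0, 0, 0, 0, 0, 0, 0, 0, 0, 0, 0, 0, 0],
  fingers=0,
  force=25,
)

```text
time: 22.2
position: [0.5017, 0.2828, 0.024]
tool_rot: [1.342, 1.117, -1.339]
ft_force: [-0.2, -0.3, 1.1]
grip_width: 0.334
```

Call:
step_arm(
  increments=[-0.5, 0, 0, 0, 0, 0, -1.5, 0, 0, 0, 0, 0, -2.5, 0, 0, 0, 0, 0, -3, 0, 0, 0, 0, 0, -3, 0, 0, 0, 0, 0, 0, 0, 0, 0, 0, 0],
)

```text
time: 22.95
position: [0.5029, 0.284, 0.132]
tool_rot: [1.346, 1.116, -1.334]
ft_force: [-0.1, 0.1, -0.2]
grip_width: 0.335
```

Run:
```python
from h import *
import pickle
st();A=cur()
snap("side","u_side");snap("top","u_top");snap("wrist","u_wrist")
im=cv2.imread("pics/u_side.png");cv2.imwrite("pics/u_big.png",cv2.resize(im[190:300,180:340],None,fx=4.5,fy=4.5,interpolation=cv2.INTER_CUBIC))
p=pickle.load(open("c.pkl","rb"))
yd=[np.sin(YAW),-np.cos(YAW),0]
g=tr(-.010,-.078,.13);print("groove",g)
B=pose(tr(-.05,-.078,.18),[0,0,-1],yd);plan(A,B,12)
# tubes from c_wrist: zoom
im=cv2.imread("pics/c_wrist.png");cv2.imwrite("pics/c_t.png",cv2.resize(im[80:190,310:375],None,fx=8,fy=5.4,interpolation=cv2.INTER_CUBIC))
```

```text
t 22.95 p [0.5029 0.284  0.132 ] F [-0.1317  0.0653 -0.192 ] w 0.3351558365973335
groove [ 0.5761 -0.0697  0.13  ]
12 rows of [-0.398, 2.376, 2.161, 0.101, -0.001, -0.0]
```

View pics/u_wrist.png

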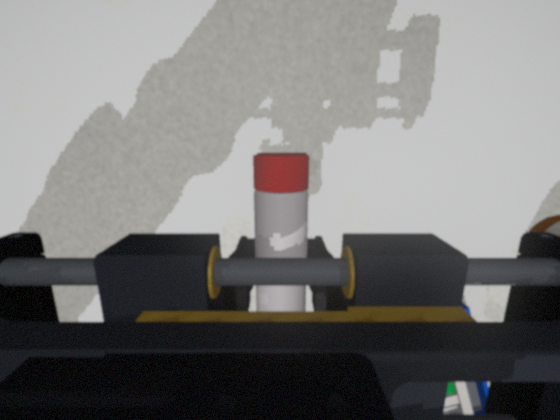

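View pics/u_big.png

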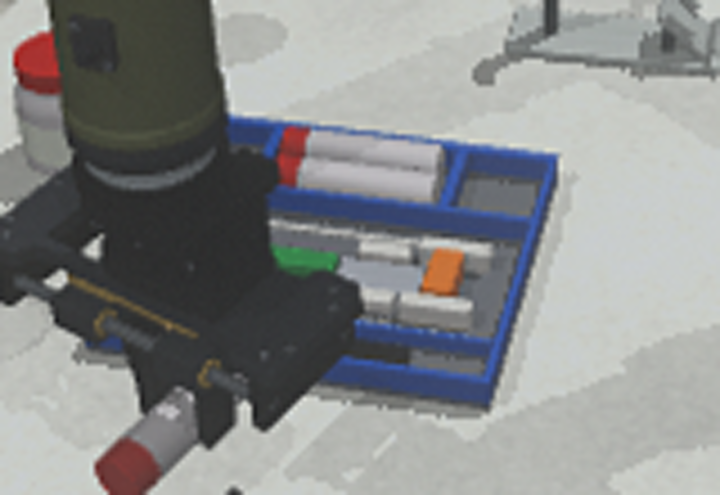

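View pics/c_t.png

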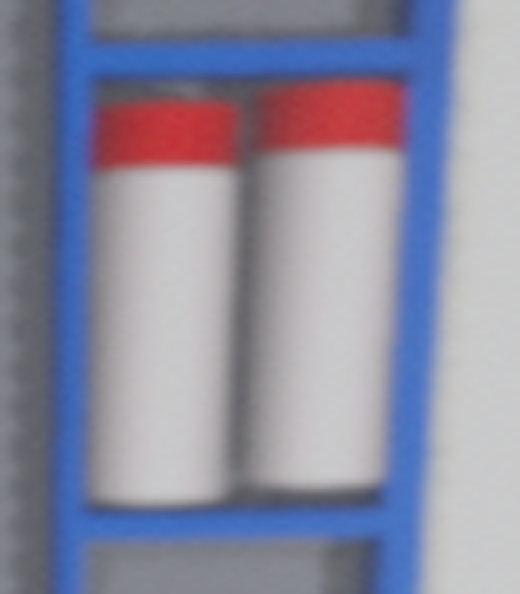

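Run:
```python
from h import *
import pickle
p=pickle.load(open("c.pkl","rb"))
for n,uv in dict(bcap=(330.6,98.7),bbot=(329.4,172.6),acap=(351.6,95.4),abot=(349.8,169.8)).items(): print(n,trinv(ray(None,*uv,.034,p)))
for u in(321.3,339.4,341.5,359.4): print(trinv(ray(None,u,135.5,.024,p)))
```

```text
bcap [ 0.0443 -0.06    0.034 ]
bbot [-0.0716 -0.0603  0.034 ]
acap [ 0.0485 -0.0928  0.034 ]
abot [-0.0677 -0.0942  0.034 ]
[-0.0114 -0.0474  0.024 ]
[-0.012  -0.0773  0.024 ]
[-0.0121 -0.0808  0.024 ]
[-0.0128 -0.1103  0.024 ]
```

Run:
```python
from h import *
p=ctrl.camera_params("wrist");A=cur();R=np.array(p["R"])
def tp(u,v,X):
    o=(np.linalg.inv(A)@np.r_[-R.T@p["t"],1])[:3];d=A[:3,:3].T@R.T@np.array([(u-p["cx"])/f(p),(v-p["cy"])/f(p),1]);return o+d*(X-o[0])/d[0]
im=cv2.imread("pics/u_wrist.png")[...,::-1].astype(int);print([tuple(map(int,im[r,281])) for r in range(148,160)],[int(v) for v in im[170,245:320,2]])
for X in(-.02,-.015,-.005): print(tp(281,153,X))
```

```text
[(167, 165, 159), (166, 164, 160), (166, 163, 159), (158, 156, 152), (137, 130, 127), (114, 90, 88), (108, 64, 63), (115, 61, 57), (131, 62, 61), (144, 62, 59), (148, 59, 58), (150, 60, 59)] [198, 198, 199, 199, 197, 198, 196, 181, 142, 90, 65, 62, 62, 57, 59, 58, 60, 54, 58, 59, 59, 58, 57, 57, 56, 59, 57, 58, 60, 58, 56, 58, 57, 57, 57, 56, 56, 53, 55, 60, 56, 58, 58, 54, 50, 55, 58, 57, 56, 56, 57, 58, 59, 58, 58, 60, 59, 59, 58, 60, 60, 60, 69, 96, 131, 149, 152, 151, 151, 151, 152, 157, 161, 163, 162]
[-0.02   -0.0004 -0.059 ]
[-0.015  -0.0004 -0.0588]
[-0.005  -0.0004 -0.0582]
```

Call:
step_arm(
  increments=[-0.4, 2.38, 2.16, 0.101, 0, 0, -0.4, 2.38, 2.16, 0.101, 0, 0, -0.4, 2.38, 2.16, 0.101, 0, 0, -0.4, 2.38, 2.16, 0.101, 0, 0, -0.4, 2.38, 2.16, 0.101, 0, 0, -0.4, 2.38, 2.16, 0.101, 0, 0, -0.4, 2.38, 2.16, 0.101, 0, 0, -0.4, 2.38, 2.16, 0.101, 0, 0, -0.4, 2.38, 2.16, 0.101, 0, 0, -0.4, 2.38, 2.16, 0.101, 0, 0, -0.4, 2.38, 2.16, 0.101, 0, 0, -0.4, 2.38, 2.16, 0.101, 0, 0],
)

```text
time: 24.6
position: [0.5355, -0.0801, 0.1768]
tool_rot: [2.133, 0.183, -2.13]
ft_force: [-0.2, -0.2, -1.1]
grip_width: 0.337
```

Call:
step_arm(
  increments=[0, 0, 0, 0, 0, 0, 0, 0, 0, 0, 0, 0],
)

```text
time: 24.85
position: [0.5364, -0.078, 0.1768]
tool_rot: [2.13, 0.19, -2.127]
ft_force: [0.1, -0.1, -0.5]
grip_width: 0.337
```

Run:
```python
from h import *
st();A=cur();print(trinv(A[:3,3]));snap("wrist","v_wrist");snap("side","v_side")
B=pose(tr(-.0113,-.0775,.10),[0,0,-1],[np.sin(YAW),-np.cos(YAW),0]);plan(A,B,4)
im=cv2.imread("pics/v_side.png");cv2.imwrite("pics/v_big.png",cv2.resize(im[140:300,180:380],None,fx=3.5,fy=3.5,interpolation=cv2.INTER_CUBIC))
```

```text
t 24.85 p [ 0.5364 -0.078   0.1768] F [ 0.1379 -0.0757 -0.5493] w 0.33693559274033175
[-0.0506 -0.0793  0.1768]
4 rows of [1.92, -0.043, -0.981, 0.001, -0.0, 0.0]
```

View pics/v_wrist.png

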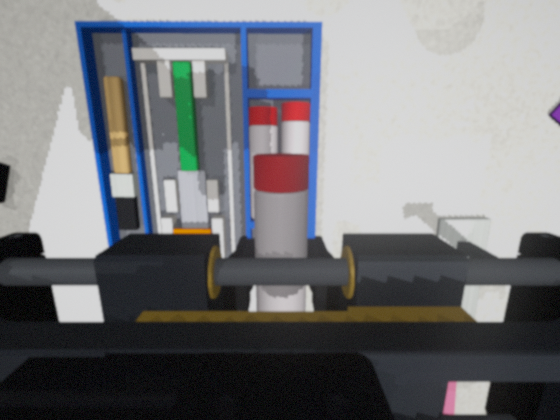

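View pics/v_big.png

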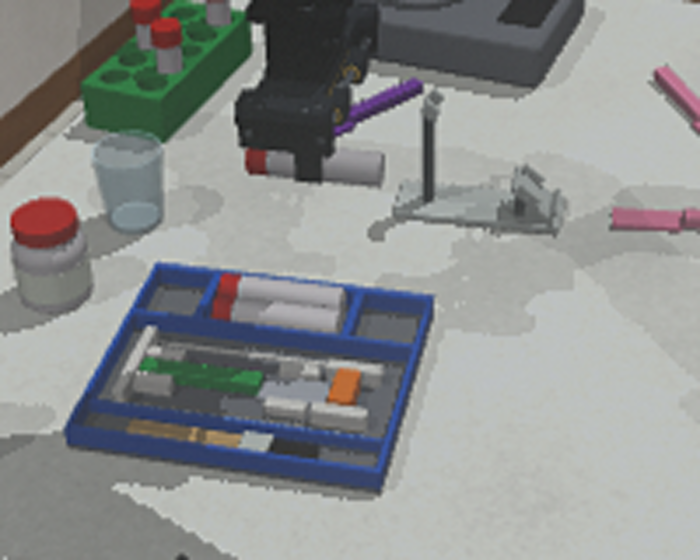

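Call:
step_arm(
  increments=[1.9, -0.04, -0.98, 0, 0, 0, 1.9, -0.04, -0.98, 0, 0, 0, 1.9, -0.04, -0.98, 0, 0, 0, 1.9, -0.04, -0.98, 0, 0, 0, 0, 0, 0, 0, 0, 0, 0, 0, 0, 0, 0, 0],
)

```text
time: 25.7
position: [0.575, -0.0695, 0.1004]
tool_rot: [2.129, 0.191, -2.127]
ft_force: [-0.3, -0.8, 0.2]
grip_width: 0.332
```

Run:
```python
from h import *
st();A=cur();print(trinv(A[:3,3]),Ro.from_matrix(A[:3,:3]).as_rotvec());snap("wrist","w_wrist")
B=pose(tr(-.0116,-.0778,.047),[0,0,-1],[np.sin(YAW),-np.cos(YAW),0]);plan(A,B,4)
```

```text
t 25.7 p [ 0.575  -0.0695  0.1004] F [-0.3094 -0.7599  0.2458] w 0.33249603715837694
[-0.0111 -0.0777  0.1004] [ 2.1289  0.1909 -2.1269]
4 rows of [1.335, 0.003, 0.013, 0.002, -0.0, 0.0]
```

View pics/w_wrist.png

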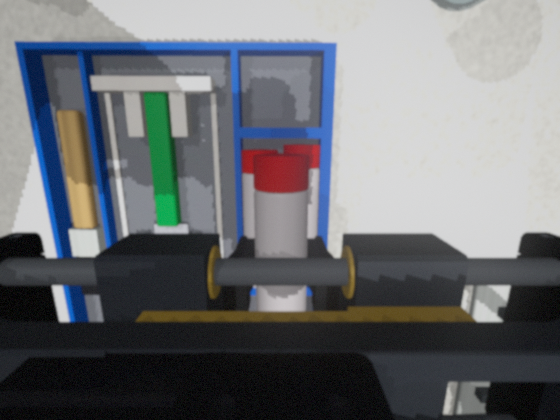

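Call:
step_arm(
  increments=[1.33, 0, 0.01, 0.002, 0, 0, 1.33, 0, 0.01, 0.002, 0, 0, 1.33, 0, 0.01, 0.002, 0, 0, 1.1, 0, 0.01, 0.002, 0, 0, 0, 0, 0, 0, 0, 0, 0, 0, 0, 0, 0, 0],
)

```text
time: 26.5
position: [0.575, -0.0697, 0.05]
tool_rot: [2.134, 0.182, -2.13]
ft_force: [-0.8, 0.5, -0.6]
grip_width: 0.335
```

Run:
```python
from h import *
st();A=cur();print(trinv(A[:3,3]));snap("wrist","x_wrist");snap("side","x_side")
im=cv2.imread("pics/x_side.png");cv2.imwrite("pics/x_big.png",cv2.resize(im[140:300,180:380],None,fx=3.5,fy=3.5,interpolation=cv2.INTER_CUBIC))
```

```text
t 26.5 p [ 0.575  -0.0697  0.05  ] F [-0.7545  0.5302 -0.5895] w 0.3351789755477338
[-0.0112 -0.0778  0.05  ]
```

View pics/x_wrist.png

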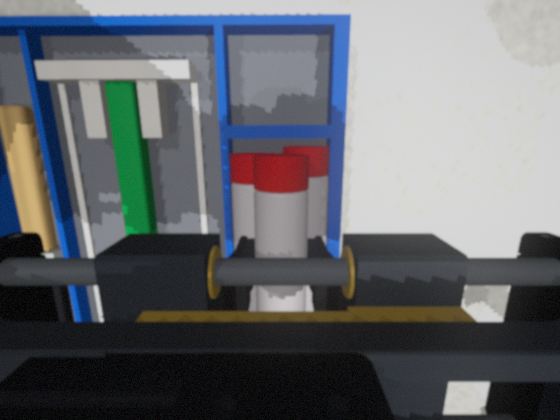

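View pics/x_big.png

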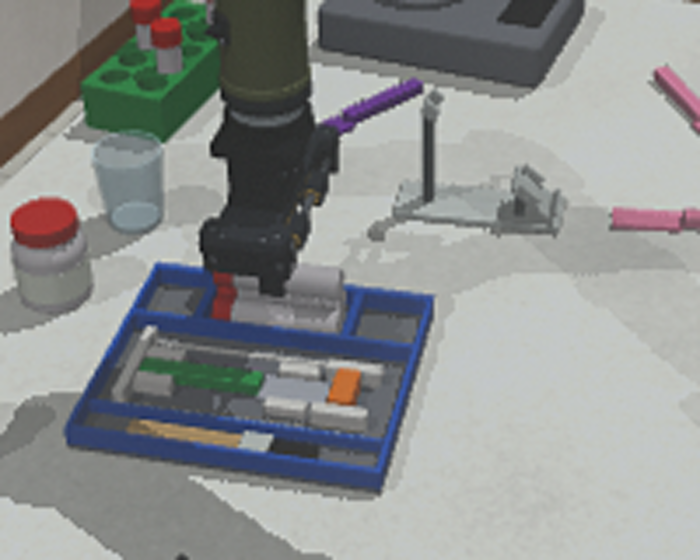

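Call:
step_arm(
  increments=[0.35, 0, 0.05, 0, 0, 0, 0.35, 0, 0.03, 0, 0, 0, 0, 0, 0, 0, 0, 0],
)

```text
time: 26.98
position: [0.5734, -0.0699, 0.0423]
tool_rot: [2.133, 0.182, -2.132]
ft_force: [-0.1, -0.2, -0.5]
grip_width: 0.332
```

Call:
step_arm(
  increments=[0.1, 0, 0, 0, 0, 0, 0, 0, 0, 0, 0, 0],
)

```text
time: 27.22
position: [0.5739, -0.0699, 0.0417]
tool_rot: [2.134, 0.182, -2.131]
ft_force: [-0.0, -0.2, 0.3]
grip_width: 0.337
```

Call:
step_arm(
  increments=[0.08, 0, 0, 0, 0, 0, 0, 0, 0, 0, 0, 0],
)

```text
time: 27.48
position: [0.574, -0.0697, 0.0413]
tool_rot: [2.134, 0.182, -2.131]
ft_force: [-1.0, -0.2, 2.6]
grip_width: 0.335
```

Call:
step_arm(
  increments=[0, 0, 0, 0, 0, 0, 0, 0, 0, 0, 0, 0, 0, 0, 0, 0, 0, 0],
  fingers=55,
)

```text
time: 27.85
position: [0.5738, -0.07, 0.0408]
tool_rot: [2.134, 0.182, -2.131]
ft_force: [0.3, 0.1, 0.7]
grip_width: 0.532
```

Run:
```python
from h import *
st();A=cur();print(trinv(A[:3,3]));snap("wrist","y_wrist")
```

```text
t 27.85 p [ 0.5738 -0.07    0.0408] F [0.2631 0.1325 0.6926] w 0.5315698163877024
[-0.0123 -0.078   0.0408]
```

View pics/y_wrist.png

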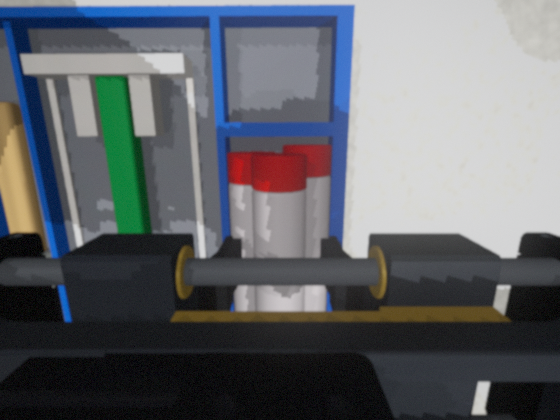

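Released; the tube sits in the groove. I'll rise straight up, then back off to the earlier tray view pose.

Call:
step_arm(
  increments=[-1, 0, 0, 0, 0, 0, -2.5, 0, 0, 0, 0, 0, -3.5, 0, 0, 0, 0, 0, -4, 0, 0, 0, 0, 0, -4, 0, 0.5, 0, 0, 0, -4, -1.2, 1.5, 0, 0, 0, -4, -1.5, 2, 0, 0, 0, -4, -1.5, 2, 0, 0, 0, -4, -1.5, 2, 0, 0, 0, 0, 0, 0, 0, 0, 0, 0, 0, 0, 0, 0, 0],
)

```text
time: 29.28
position: [0.4848, -0.0275, 0.3508]
tool_rot: [2.134, 0.181, -2.13]
ft_force: [-0.7, -0.5, -0.2]
grip_width: 0.551
```

Run:
```python
from h import *
import pickle
st();pickle.dump(ctrl.camera_params("wrist"),open("z.pkl","wb"));snap("wrist","z_wrist");snap("side","z_side")
im=cv2.imread("pics/z_side.png");cv2.imwrite("pics/z_big.png",cv2.resize(im[140:300,180:380],None,fx=3.5,fy=3.5,interpolation=cv2.INTER_CUBIC))
im=cv2.imread("pics/z_wrist.png");cv2.imwrite("pics/z_w.png",cv2.resize(im[:235,150:430],None,fx=2.8,fy=2.5,interpolation=cv2.INTER_CUBIC))
for n in ["spatula_grip","spatula_tip","lane_mid","tube_c_center","tube_c_cap","groove"]:
    r=ctrl.spot_point("wrist",n);print(n,[(round(q["score"],2),cam2w("wrist",q["xyz"]),trinv(cam2w("wrist",q["xyz"]))) for q in r[:3]])
```

```text
t 29.275 p [ 0.4848 -0.0275  0.3508] F [-0.7222 -0.5392 -0.1722] w 0.5513698484895405
spatula_grip [(0.73, array([0.5868, 0.0318, 0.0122]), array([0.0179, 0.0201, 0.0122])), (0.42, array([ 0.6284, -0.0601,  0.0455]), array([ 0.0431, -0.0776,  0.0455]))]
spatula_tip [(0.96, array([ 0.6914, -0.3552,  0.0039]), array([ 0.0546, -0.3791,  0.0039])), (0.92, array([0.4774, 0.016 , 0.0097]), array([-0.0925,  0.0234,  0.0097])), (0.71, array([ 0.5763, -0.0861,  0.0207]), array([-0.0127, -0.0942,  0.0207]))]
lane_mid [(0.83, array([0.5876, 0.0325, 0.0157]), array([0.0189, 0.0206, 0.0157])), (0.51, array([0.479 , 0.0132, 0.01  ]), array([-0.0915,  0.0203,  0.01  ])), (0.27, array([ 0.5677, -0.0521,  0.0199]), array([-0.0153, -0.0593,  0.0199]))]
tube_c_center [(0.64, array([ 0.5725, -0.066 ,  0.0462]), array([-0.013 , -0.0738,  0.0462]))]
tube_c_cap [(0.63, array([ 0.6321, -0.0566,  0.0472]), array([ 0.0474, -0.0747,  0.0472]))]
groove []
```

View pics/z_w.png

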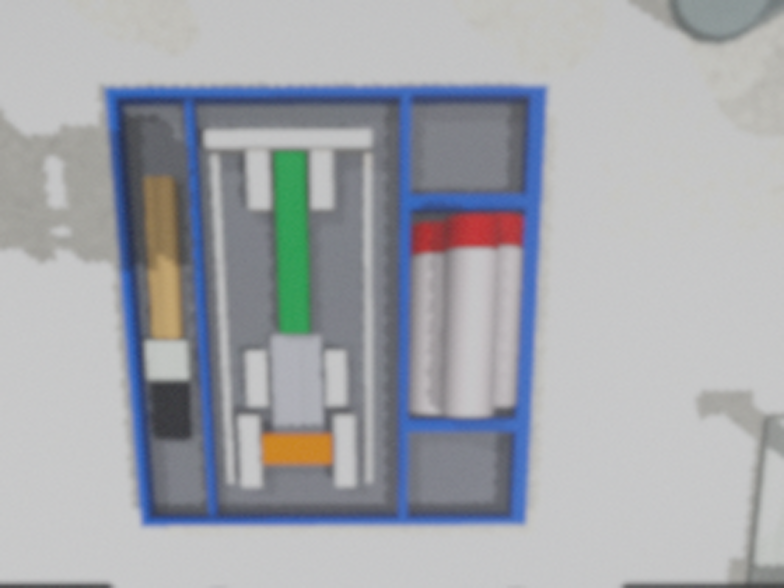

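View pics/z_big.png

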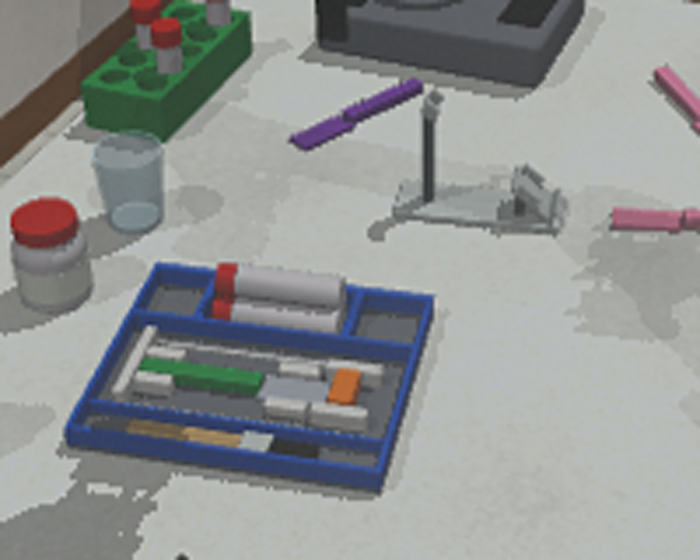

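Run:
```python
from h import *
import pickle
p=pickle.load(open("z.pkl","rb"))
q=lambda u,v,z: trinv(ray(None,150+u/2.8,v/2.5,z,p))
print("c",q(471,213,.058),q(468,417,.058));print("b",q(428,220,.034),q(426,415,.034));print("a",q(512,213,.034),q(506,408,.034))
print("handle end",q(290,151,.020),"lip front",q(297,431,.025),"lip back",q(297,466,.025))
im=cv2.imread("pics/z_wrist.png");cv2.imwrite("pics/z_t.png",cv2.resize(im[70:185,285:350],None,fx=8,fy=5.2,interpolation=cv2.INTER_CUBIC))
```

```text
c [ 0.0455 -0.0756  0.058 ] [-0.0718 -0.0774  0.058 ]
b [ 0.0453 -0.0552  0.034 ] [-0.0729 -0.056   0.034 ]
a [ 0.0492 -0.1008  0.034 ] [-0.0685 -0.1022  0.034 ]
handle end [0.0871 0.0202 0.02  ] lip front [-0.0842  0.0198  0.025 ] lip back [-0.1077  0.0203  0.025 ]
```

View pics/z_t.png

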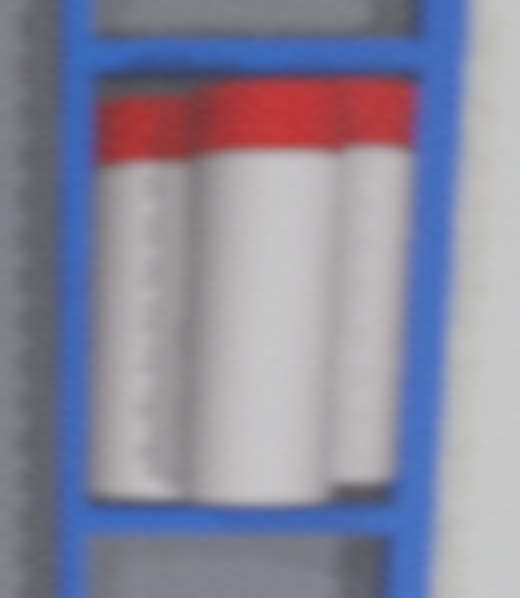

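Run:
```python
from h import *
print(ctrl.close_job())
```

```text
the job is handed in; nothing more can be done
None
```

I packed the tray as asked, spatula first and then the spare tube, and handed it in at about 30 s. The hand-in gives no verdict.

**Spatula:** It lies flat in the middle compartment, with the tip under the orange lip and the handle end against the white end wall. The keeper went back about 10 mm at most (about 4.5 N), well short of its 18 mm stop. The last picture shows it held back about 5 mm, against the expected 6.

**Spare tube:** It lies in the groove with its red cap the same way as the other two. I lowered it until I felt about 3 N of contact before opening the fingers. The two tubes already in the tray are about 4 mm out of line with each other. The spare measures under 1 mm from level with one and about 3.5 mm from level with the other. That puts it 1–2 mm off their mean, and I left it there.

**Checks that disagreed:** The point detector put the spare tube's centre about 3 mm to one side of where the pixels and the arm's own pose put it, which is within its stated error. The last check found no groove point at all.

**Everything else:** The brush and the two tubes still lie in their compartments. The jar and beaker look unmoved in the last pictures. The bottle was not in those views, but nothing came near it. At hand-in the arm was clear of everything.

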